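# Build the spacer stack on the setting stand and zero its dial

## Task

Thread the three steel spacers onto the upright spindle of the setting stand in order of size, the widest at the bottom and the narrowest on top, lowering each gently down until it lies flat rather than letting it drop. Then, with the stack in place, turn the dial's bezel knob until its pointer reads zero, and leave it. Leave the vials, the dropper bottle and the water bottle standing where they are.

Things in the scene. Friction and masses are not known exactly. Their poses are not given: they have to be found in the camera images.
- wide_center (a point): centre (half-way up, on the bore axis) of the wide spacer: a loose plain steel ring 64 mm in outside diameter, 12 mm high, with a 23 mm through bore; it starts lying flat on the worktop; z axis is the bore axis. Weighs under 0.3 kg.
- middle_center (a point): centre (half-way up, on the bore axis) of the middle spacer: a loose plain steel ring 52 mm in outside diameter, 12 mm high, with a 23 mm through bore; it starts lying flat on the worktop; z axis is the bore axis. Weighs under 0.3 kg.
- narrow_center (a point): centre (half-way up, on the bore axis) of the narrow spacer: a loose plain steel ring 40 mm in outside diameter, 12 mm high, with a 23 mm through bore; it starts lying flat on the worktop; z axis is the bore axis. Weighs under 0.3 kg.
- seat (a point): point on the spindle axis at the seat, the flat top of a 60 mm wide dark steel collar, 18 mm above the worktop. The upright steel spindle rises 48 mm above this point: 20 mm in diameter up to 38 mm, then a nose tapering to 9 mm across. It is part of the fixed setting stand, a grey base plate 110 x 230 x 14 mm lying flat; z up, x and y are the stand's axes. The dial axis lies 125 mm from here along +y.
- bezel_grip (a point): point to grip the black bezel knob of the stand's dial: on its turning axis, 10 mm below the top and 10 mm above the foot of an upright bar grip 12 mm thick (along y), 42 mm long (along x) and 20 mm tall (46 mm above the worktop). The bar stands on a bezel disc 54 mm across, over an 80 mm wide dial housing. Axes turn with the knob: its white pointer, on the knob's -x side, reads against the black ticks on the white dial, whose one long broad tick is zero.
- bezel (a joint): angle of the bezel knob in rad, growing counter-clockwise seen from above; 0 when the pointer stands on the zero tick, which lies on the dial's -x side in the stand's axes (facing the robot). A tick each 0.2 rad, travel -2 to 2. Light friction, stays where it is left.
- vial_white: small round vial with a white cap, 27 mm across, 46 mm tall; loose, origin at the centre of its underside, z up. Bystander, to be left standing where it is
- dropper: small square black dropper bottle with a blue cap, 29 x 29 mm, 57 mm tall; loose, origin at the centre of its underside, z up. Bystander, to be left standing where it is
- vial_black: small round vial with a black cap, 23 mm across, 52 mm tall; loose, origin at the centre of its underside, z up. Bystander, to be left standing where it is
- water_bottle: clear water bottle with a blue cap, 58 mm across, 178 mm tall, standing upright between the spacers and the stand; loose, origin at the centre of its underside, z up. Bystander, to be left standing where it is
Not all that is in view belongs to the job. What is shaped like the part that bears wide_center but blue or yellow is not meant.

How it is judged (in metres and radians):
On the way, in this order (a step that is already met when the one before it is completed fails the run):
1. the widest spacer lies on the seat, on the spindle (horizontal distance between wide_center and seat below 0.004 m and z of wide_center in the frame of seat between 0.003 and 0.009 m), for 0.2 s.
2. the middle spacer lies on the widest, on the spindle (horizontal distance between middle_center and seat below 0.004 m and z of middle_center in the frame of seat between 0.015 and 0.021 m), for 0.2 s.
3. the narrow spacer lies on the middle one and the stack is let go (all of step 1 and all of step 2 and horizontal distance between narrow_center and seat below 0.004 m and z of narrow_center in the frame of seat between 0.027 and 0.033 m and contact force between each of wide, middle, narrow and the fingers below 0.1 N), for 0.2 s.
4. the bezel is turned to zero with the stack in place (all of step 1 and all of step 2 and horizontal distance between narrow_center and seat below 0.004 m and z of narrow_center in the frame of seat between 0.027 and 0.033 m and value of joint bezel between -0.1 and 0.1 rad), for 0.2 s.
At the end, for the whole second after the job is handed in: All three spacers are on the spindle (centres within 4 mm of its axis), widest at the bottom, middle, narrowest on top, each flat on the one below (height within 3 mm), at rest; the bezel pointer is within 0.1 rad (half a division) of zero (all of step 4 and linear speed of each of wide, middle, narrow below 0.02 m/s and velocity of joint bezel between -0.05 and 0.05 rad/s); the robot touches nothing.
It fails at once if a spacer drops down the spindle (falls faster than 0.45 m/s) ((horizontal distance between wide_center and seat below 0.008 m and z of wide_center in the frame of seat below 0.05 m and linear speed of wide above 0.45 m/s) or (horizontal distance between middle_center and seat below 0.008 m and z of middle_center in the frame of seat below 0.05 m and linear speed of middle above 0.45 m/s) or (horizontal distance between narrow_center and seat below 0.008 m and z of narrow_center in the frame of seat below 0.05 m and linear speed of narrow above 0.45 m/s)).
It fails at once if a vial or bottle is shifted by more than 15 mm or tipped (distance of any of vial_white, dropper, vial_black, water_bottle from where it was at the start of the episode above 0.015 m or angle between any of vial_white, dropper, vial_black, water_bottle's own z axis and vertical above 0.25 rad).
It also fails if it takes over 72 s, if anything falls off the work surface, if the arm or the gripper's body presses on something with over 40 N, if the wrist force passes 120 N, or if a joint passes its speed limit or range.

## Robot

A 6-joint arm with a two-finger parallel gripper is mounted at the origin on a cart in front of the work surface, level with it; the furniture and walls round the work are solid. World frame = base frame: x ahead of the robot, y to its left, z up, the work surface at z = 0. Lengths are in m, angles in degrees, forces in N, time in s.
With the tool pointing down it reaches from about 0.3 to 0.75 m from the base axis. Payload 8.5 kg.
Tool frame: the origin (TCP) lies between the finger pads; the fingertips stand 19 mm ahead of it and the grasp point (between the pads) is the TCP; z points along the fingers, y is the line along which they close (so a half turn about z gives the same grasp; the last joint's range is limited). The gripper opens to 85 mm and grips with 20 to 120 N. Pads are 22 mm wide; open, the fingers measure 114 mm over their backs; the gripper's body (76 mm by 85 mm) begins 54 mm behind the grasp point. The pads swing forward as they close: fully open they stand 13 mm farther back than shut.
Start: joints at [-75.476, 21.807, 74.336, -0, 83.858, -12.336], TCP at [0.248, -0.491, 0.25] pointing down, gripper open.
Joint ranges: [-178.18, 178.18], [-50.72, 133.34], [12.68, 142.11], [-81.47, 261.47], [9.98, 163.14], [-165.26, 165.26]. Speed limits (degrees/s): [136.94, 136.94, 180, 180, 180, 180].

## Interface

Orientations are given as a 3x3 rotation matrix whose columns are the frame's x, y, z axes.
In Python, from rig import env, optics gives the robot as it stands.
- The arm moves only by the tool arm_command, never from a script. Its argument "commands" is one flat list of numbers, 7 for each row, row after row: the closure, from -1 (fully open) to 1 (shut), so that 0 is half open, then the shift along the tool's x, y, z as a fraction of full scale, then the turn, a rotation vector about the tool's x, y, z as a fraction of full scale. A call has 1 to 12 rows; each row is the pose to reach, as a shift and turn from the pose commanded when the call began, along the tool's axes at that moment; what a row does not reach only later rows make up. Full scale, the value 1, is 500 mm for a shift and 120 degrees for a turn. A row lasts 1/12 s, in which the tool goes at most 41.7 mm and 7.16 degrees, less where a joint would pass 70% of its speed; a pose out of reach is approached as far as the arm can. A call with a number of a shift or a turn outside -1 to 1 is refused whole. A call with a gripper value outside its range is refused whole. The fingers move at their own pace and stop on an object; "newtons" is the grip in N (left out, the last holds). Time passes only in rows, so rows that repeat a pose let the fingers close. It gives the time, the measured TCP pose, the force, the opening and the grip force at its end, in the units of the state.
- env.observe(): the state, without advancing time (a new reading comes with each control period).
- optics.get_image(name): name is "side" or "top" or "wrist"; returns a dict with "image" (384x512x3 uint8, red, green, blue), "intrinsics" (3x3 intrinsics, pixels), "origin" and "orientation" of the camera in the world; the wrist camera has in their place "tool_from_camera" (4x4, takes a point from camera to tool coordinates, whose origin is the TCP and whose axes are the flange's). Camera axes: x right, y down, z forward; pixel columns grow to the right and rows downward; lengths in m; the calibration is good to about 2 mm. A picture is of the moment at which its call begins: read the wrist's pose just before it. There is no depth.
- env.close_job(): hands the job in; it is judged then, once.
The state is a dict: "time_s": time; "q": joint angles; "qvel": joint speeds; "joint_efforts": joint torques, N m; "position": TCP position; "tool_rot": TCP orientation; "ft_force": force on the tool from outside, world axes, zero at the start; "wrist_torque": the same for the moment, N m; "grip_width": finger opening in m; "gripper_force": force on a finger pad.
Only numpy, scipy, OpenCV 4.12 (cv2) and the standard library are available. Lean on these libraries where they do the work, as an engineer would, in place of code of your own. Each camera call takes 0.05 s, during which the arm holds its last target. There are 200 camera calls.

## Working session

There is one attempt and no reset: what is moved stays moved. The work goes in short steps, Python scripts to look and compute and a tool call to move; the robot and the scene stay as the last step left them, time stands still between calls to the robot, and variables do not carry over. Pictures are saved under pics/ and viewed, at most 10 in all, crops included, and the job is handed in when it is done.

Besides the shell and the picture viewer there is one more tool, called after "Call:" by a JSON object that holds its "api" and its "payload". arm_command: Moves the arm, as the interface text tells. Shift numbers are shares of 500 mm and turn numbers shares of 120 degrees, none past 1 either way. Its arguments: {"type":"object","properties":{"commands":{"type":"array","items":{"type":"number"}},"newtons":{"type":"number"}},"required":["commands"]}

```bash
mkdir -p pics; ls; cat > h.py <<'E'
import numpy as np, cv2
from rig import env, optics
def snap(n,f):
    s=env.observe(); d=optics.get_image(n); cv2.imwrite(f,d['image'][:,:,::-1]); 
    if n=='wrist':
        T=np.eye(4);T[:3,:3]=s['tool_rot'];T[:3,3]=s['position'];M=T@np.array(d['tool_from_camera']);R,o=M[:3,:3],M[:3,3]
    else: R,o=np.array(d['orientation']),np.array(d['origin'])
    np.savez(f[:-4]+'.npz',K=d['intrinsics'],R=R,o=o); return d
def px(f,u,v,z):
    c=np.load(f[:-4]+'.npz'); r=c['R']@np.linalg.inv(c['K'])@[u,v,1.]; return c['o']+r*(z-c['o'][2])/r[2]
def proj(f,p):
    c=np.load(f[:-4]+'.npz'); q=c['K']@(c['R'].T@(np.array(p)-c['o'])); return q[:2]/q[2]
E
python3 - <<'E'
from h import *
a=snap('top','pics/top.png'); b=snap('side','pics/side.png')
s=env.observe(); print(s)
for f in('top','side'):
    c=np.load(f'pics/{f}.npz'); print(c['K'],c['R'],c['o'])
im=cv2.imread('pics/top.png'); cv2.imwrite('pics/top2.png',cv2.resize(im,(800,600),interpolation=cv2.INTER_CUBIC))
E
```

```text
pics
{'time_s': 0.1, 'q': array([-7.54786859e+01,  2.18374250e+01,  7.43771752e+01, -8.63428063e-04,
        8.38613800e+01, -1.23344164e+01]), 'qvel': array([-0.01437493, -0.07261155, -0.15923573,  0.03048642, -0.01942024,
        0.00025   ]), 'joint_efforts': array([ 4.08961132e-03, -4.49220264e+01, -2.31657976e+01, -1.60789555e-04,
        3.62971834e-03,  4.48976016e-05]), 'position': array([ 0.24840532, -0.49044181,  0.2497898 ]), 'tool_rot': array([[ 8.92146151e-01,  4.51746749e-01, -3.47011907e-04],
       [ 4.51746803e-01, -8.92145273e-01,  1.27998318e-03],
       [ 2.68643210e-04, -1.29869359e-03, -9.99999121e-01]]), 'ft_force': array([ 0.55123677,  0.40452599, -0.8034602 ]), 'wrist_torque': array([-0.03295626, -0.03906497, -0.00199393]), 'gripper_force': 0.0, 'grip_width': 0.08548037528681778}
[[440.5246235    0.         239.62590694]
 [  0.         440.5246235  193.95637951]
 [  0.           0.           1.        ]] [[-0.01857249 -0.99703567  0.07466552]
 [-0.99979225  0.01789275 -0.00976252]
 [ 0.00839761 -0.07483132 -0.99716085]] [0.41493746 0.04361514 1.45046661]
[[347.41900993   0.         257.12196409]
 [  0.         347.41900993 199.01434492]
 [  0.           0.           1.        ]] [[-0.9913683  -0.0791781   0.10449743]
 [-0.13109688  0.60826619 -0.78283194]
 [-0.00157911 -0.78977406 -0.61339583]] [0.41772766 0.72345821 0.61535441]
```

View pics/top2.png

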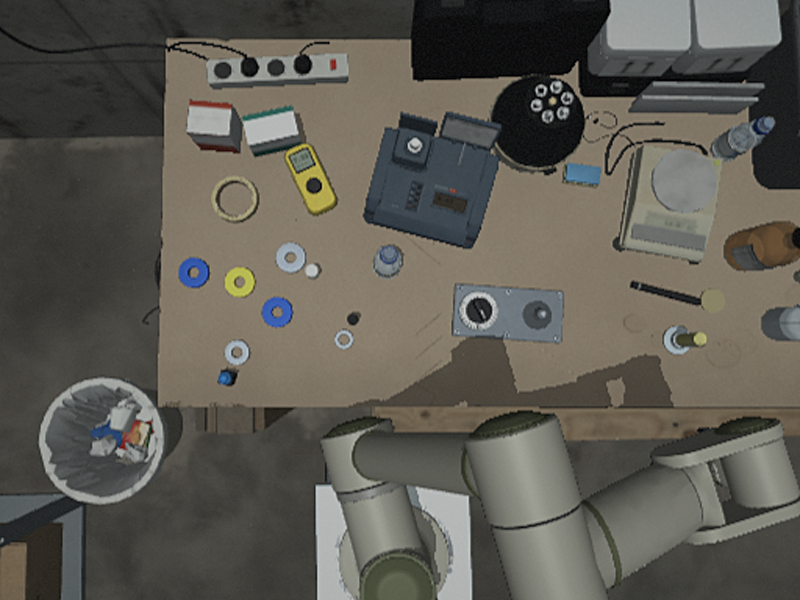

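View pics/side.png

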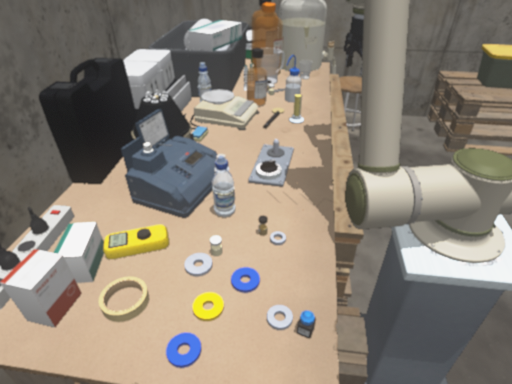

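The top view (800x600) holds these candidates for the wide ring:
- Steel rings at (290,257), (237,352) and (344,340).
- Blue rings at (194,272) and (277,312), and a yellow one at (240,282). All three are ruled out by colour.
- A tan roll at (235,199), which is too big.

I choose steel (290,257) as wide, (237,352) as middle and (344,340) as narrow. The spindle is at (540,313) and the dial at (480,311). I'll check these in one close crop.

```bash
python3 - <<'E'
from h import *
f='pics/top.png'; im=cv2.imread(f)
t=[]
for (u,v) in [(290,257),(237,352),(344,340),(540,313),(480,311)]:
    x,y=u*.64,v*.64
    print((u,v),px(f,x,y,.012).round(4))
    x0,y0=int(x)-16,int(y)-16; print(x0,y0)
    t.append(cv2.resize(im[y0:y0+32,x0:x0+32],(256,256),interpolation=cv2.INTER_CUBIC))
t.append(t[0]*0)
cv2.imwrite('pics/crop.png',np.vstack([np.hstack(t[:3]),np.hstack(t[3:])]))
E
```

```text
(290, 257) [0.623  0.2053 0.012 ]
169 148
(237, 352) [0.4257 0.3174 0.012 ]
135 209
(344, 340) [0.4465 0.0944 0.012 ]
204 201
(540, 313) [ 0.4955 -0.3174  0.012 ]
329 184
(480, 311) [ 0.502  -0.1915  0.012 ]
291 183
```

View pics/crop.png

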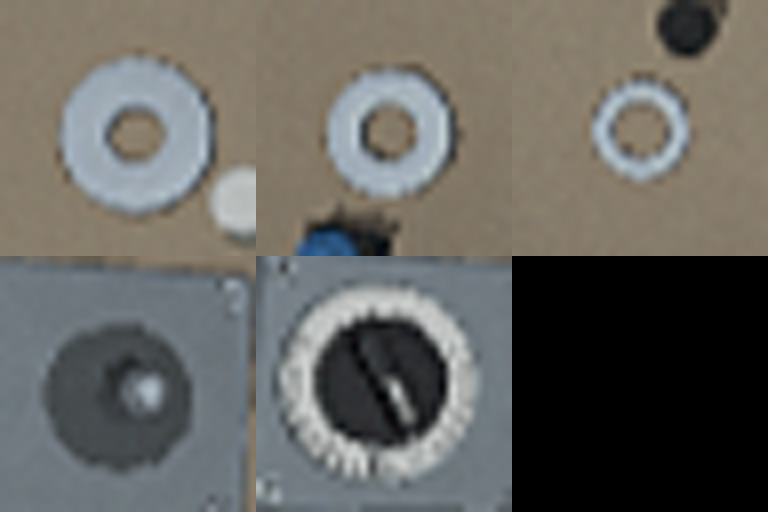

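The crop confirms the sizes. The outside diameters are about 19, 16 and 12 px, which gives 62, 52 and 39 mm, and all three rings are grey steel. The white vial sits right-below the wide ring, the dropper below the middle ring and the black vial above-right of the narrow ring. The white pointer on the dial points down-right.

```bash
cat >> h.py <<'E'
def plan(p,psi):
    "shift/turn numbers to bring the tool, pointing straight down, to p with tool x at world yaw psi deg"
    from scipy.spatial.transform import Rotation as Ro
    s=env.observe(); R=s['tool_rot']; c,n=np.cos(np.radians(psi)),np.sin(np.radians(psi))
    T=np.array([[c,n,0],[n,-c,0],[0,0,-1]])
    return (R.T@(np.array(p)-s['position'])/.5).round(4),(Ro.from_matrix(R.T@T).as_rotvec(degrees=True)/120).round(4)
def st():
    s=env.observe(); print({k:np.round(s[k],4) for k in('time_s','position','ft_force','grip_width','gripper_force','q')})
E
python3 - <<'E'
from h import *
f='pics/top.png'
P={}
for n,x0,y0,a,b,z in [('wide',169,148,137,135,.012),('mid',135,209,135,132,.012),('nar',204,201,129,129,.012),('collar',329,184,118,141,.018),('nose',329,184,145,135,.066),('dial',291,183,124,125,.026),('wv',169,148,238,203,.046),('drop',135,209,74,243,.057),('bv',204,201,175,25,.052)]:
    P[n]=px(f,x0+(a+.5)/8-.5,y0+(b+.5)/8-.5,z); print(n,P[n].round(4))
print('bottle',px(f,388*.64,257*.64,.178))
d=snap('wrist','pics/w0.png'); print(d['tool_from_camera'],d['intrinsics'])
o=np.load('pics/w0.npz')['o']-env.observe()['position'];print(o)
print(plan([.50,-.255,.25],26.9))
E
```

```text
wide [0.6231 0.205  0.012 ]
mid [0.4264 0.3182 0.012 ]
nar [0.4495 0.0959 0.012 ]
collar [ 0.4925 -0.3083  0.018 ]
nose [ 0.492  -0.3073  0.066 ]
dial [ 0.504  -0.1856  0.026 ]
wv [0.59   0.1611 0.046 ]
drop [0.383  0.3336 0.057 ]
bv [0.4895 0.0756 0.052 ]
bottle [0.59582055 0.00424588 0.178     ]
[[-1.08598690e-03 -9.48575034e-01 -3.16550510e-01  8.23845833e-02]
 [ 9.99998905e-01 -1.34842208e-03  6.09993686e-04  4.01391592e-04]
 [-1.00546848e-03 -3.16549501e-01  9.48575460e-01 -1.23759487e-01]
 [ 0.00000000e+00  0.00000000e+00  0.00000000e+00  1.00000000e+00]] [[265.96560799   0.         257.33751716]
 [  0.         265.96560799 194.22514066]
 [  0.           0.           1.        ]]
[0.07368143 0.0367283  0.12370019]
(array([ 6.616e-01, -1.928e-01,  1.000e-04]), array([-0.0005, -0.0001, -0.0003]))
```

```bash
python3 - <<'E'
from h import *
print(plan([.4925,-.308,.16],56))
E
```

```text
(array([ 0.6003, -0.1048,  0.18  ]), array([-5.000e-04, -2.000e-04, -2.428e-01]))
```

Call:
{"api": "arm_command", "payload": {"commands": [-1, 0.6, -0.105, 0.18, 0, 0, -0.243, -1, 0.6, -0.105, 0.18, 0, 0, -0.243, -1, 0.6, -0.105, 0.18, 0, 0, -0.243, -1, 0.6, -0.105, 0.18, 0, 0, -0.243, -1, 0.6, -0.105, 0.18, 0, 0, -0.243, -1, 0.6, -0.105, 0.18, 0, 0, -0.243, -1, 0.6, -0.105, 0.18, 0, 0, -0.243, -1, 0.6, -0.105, 0.18, 0, 0, -0.243, -1, 0.6, -0.105, 0.18, 0, 0, -0.243, -1, 0.6, -0.105, 0.18, 0, 0, -0.243, -1, 0.6, -0.105, 0.18, 0, 0, -0.243], "newtons": 40}}

```text
time_s: 1.07
position: [0.4921, -0.3087, 0.1604]
tool_rot: [[0.559, 0.829, -0.0], [0.829, -0.559, -0.0], [-0.0, -0.0, -1.0]]
ft_force: [0.6, -0.2, -0.1]
grip_width: 0.0853
gripper_force: 0.0
```

```bash
python3 - <<'E'
from h import *
st(); snap('wrist','pics/w1.png'); f='pics/w1.png'
im=cv2.imread(f); cv2.imwrite('pics/w1b.png',cv2.resize(im,(800,600),interpolation=cv2.INTER_CUBIC))
for p in([.492,-.3075,.066],[.4925,-.308,.018],[.504,-.1856,.046]): print(proj(f,p)*1.5625)
print(plan([.6231,.205,.16],56))
E
```

```text
{'time_s': np.float64(1.0667), 'position': array([ 0.4921, -0.3087,  0.1604]), 'ft_force': array([ 0.6345, -0.2327, -0.0954]), 'grip_width': np.float64(0.0853), 'gripper_force': np.float64(0.0), 'q': array([-4.37626e+01,  2.92760e+01,  7.74742e+01, -1.91000e-02,
        7.32550e+01, -9.77380e+00])}
[399.15580019 317.36090327]
[400.65178794 292.52863362]
[287.46859227 110.89149325]
(array([ 9.989e-01, -3.579e-01,  8.000e-04]), array([ 0.0001,  0.0001, -0.0003]))
```

View pics/w1b.png

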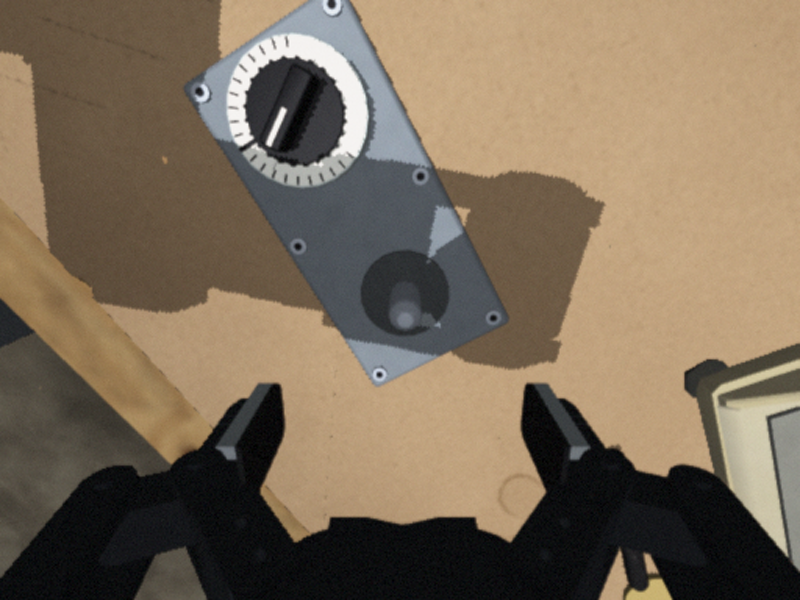

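The pointer, the bold zero tick at (245,147), the collar centre at (405,293) and the nose top at (404.5,320) are all clearly visible.

```bash
python3 - <<'E'
from h import *
f='pics/w1.png'
print(px(f,405/1.5625,293/1.5625,.018),px(f,404.5/1.5625,319/1.5625,.066))
E
```

```text
[ 0.49472719 -0.30990329  0.018     ] [ 0.49393117 -0.30998739  0.066     ]
```

Call:
{"api": "arm_command", "payload": {"commands": [-1, 0, 0, -0.2, 0, 0, 0, -1, 0, 0, -0.2, 0, 0, 0, -1, 0.2, -0.07, -0.2, 0, 0, 0, -1, 0.998, -0.358, -0.2, 0, 0, 0, -1, 0.998, -0.358, -0.2, 0, 0, 0, -1, 0.998, -0.358, -0.2, 0, 0, 0, -1, 0.998, -0.358, -0.2, 0, 0, 0, -1, 0.998, -0.358, -0.2, 0, 0, 0, -1, 0.998, -0.358, -0.2, 0, 0, 0, -1, 0.998, -0.358, -0.2, 0, 0, 0, -1, 0.998, -0.358, -0.2, 0, 0, 0, -1, 0.998, -0.358, -0.2, 0, 0, 0]}}

```text
time_s: 2.12
position: [0.595, 0.0956, 0.2587]
tool_rot: [[0.561, 0.828, 0.001], [0.828, -0.561, -0.0], [0.0, 0.001, -1.0]]
ft_force: [1.2, -1.1, -0.5]
grip_width: 0.0853
gripper_force: 0.0
```

```bash
python3 - <<'E'
from h import *
print(plan([.6231,.205,.16],56))
E
```

```text
(array([ 0.2126, -0.0763,  0.1974]), array([ 0.0004, -0.0002, -0.0009]))
```

Call:
{"api": "arm_command", "payload": {"commands": [-1, 0.21, -0.076, 0, 0, 0, 0, -1, 0.21, -0.076, 0.1, 0, 0, 0, -1, 0.21, -0.076, 0.197, 0, 0, 0, -1, 0.21, -0.076, 0.197, 0, 0, 0, -1, 0.21, -0.076, 0.197, 0, 0, 0, -1, 0.21, -0.076, 0.197, 0, 0, 0, -1, 0.21, -0.076, 0.197, 0, 0, 0]}}

```text
time_s: 2.7
position: [0.623, 0.2018, 0.1616]
tool_rot: [[0.56, 0.828, 0.003], [0.828, -0.56, 0.0], [0.002, 0.002, -1.0]]
ft_force: [-0.8, -0.4, 0.3]
grip_width: 0.0854
gripper_force: 0.0
```

```bash
cat >> h.py <<'E'
def ring(f,guess,do):
    "fit the grey ring's outer edge near guess; returns centre"
    im=cv2.imread(f); c=proj(f,guess); h=cv2.cvtColor(im,cv2.COLOR_BGR2HSV)
    m=((h[:,:,1]<60)&(h[:,:,2]>120)).astype(np.uint8)
    cs,_=cv2.findContours(m,cv2.RETR_EXTERNAL,cv2.CHAIN_APPROX_NONE)
    best=[]
    for k in cs:
        if len(k)<40: continue
        e=cv2.fitEllipse(k); d=np.hypot(*(np.array(e[0])-c)); best.append((d,e,len(k)))
    best.sort(key=lambda b:b[0])
    for d,e,n in best[:2]: print('ell',np.round(e[0],1),np.round(e[1],1),n,'d',round(d,1),px(f,*e[0],guess[2]).round(4))
E
python3 - <<'E'
from h import *
st(); f='pics/w2.png'; snap('wrist',f)
ring(f,[.6231,.205,.012],.064)
im=cv2.imread(f); cv2.imwrite('pics/w2b.png',cv2.resize(im,(800,600),interpolation=cv2.INTER_CUBIC))
E
```

```text
{'time_s': np.float64(2.7), 'position': array([0.623 , 0.2018, 0.1616]), 'ft_force': array([-0.7753, -0.4335,  0.2846]), 'grip_width': np.float64(0.0854), 'gripper_force': np.float64(0.0), 'q': array([ 7.62110e+00,  3.61304e+01,  6.41235e+01, -1.90000e-02,
        7.95752e+01,  4.16948e+01])}
ell [256.8 179.5] [45.9 52.9] 392 d 4.9 [0.6279 0.2076 0.012 ]
ell [256.  245.8] [21.9 24.5] 67 d 62.0 [0.5824 0.1424 0.012 ]
```

View pics/w2b.png

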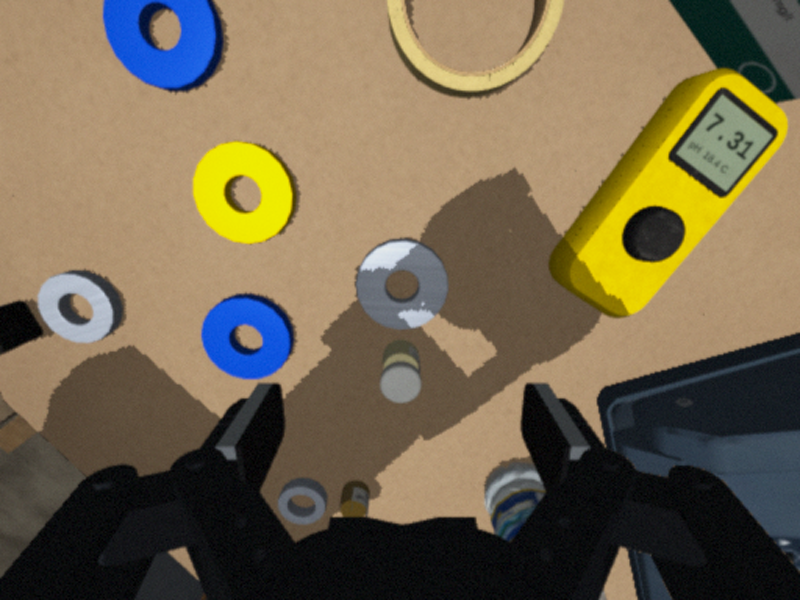

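The wide ring's centre is at about (401.5,283.5) in this view. It is grey and half in shadow, with the white vial directly below it at (400,375), clear of both fingers.

```bash
python3 - <<'E'
from h import *
f='pics/w2.png'; st()
p=px(f,401.5/1.5625,283.5/1.5625,.012); print(p, 'diam', np.linalg.norm(px(f,356/1.5625,283/1.5625,.012)-px(f,447/1.5625,283/1.5625,.012)))
print(plan([p[0],p[1],.05],56),plan([p[0],p[1],.016],56))
E
```

```text
{'time_s': np.float64(2.75), 'position': array([0.6232, 0.2018, 0.1622]), 'ft_force': array([ 0.2587, -0.409 , -0.1096]), 'grip_width': np.float64(0.0854), 'gripper_force': np.float64(0.0), 'q': array([ 7.61500e+00,  3.60860e+01,  6.41065e+01, -1.54000e-02,
        7.95619e+01,  4.17022e+01])}
[0.62677249 0.2057097  0.012     ] diam 0.062092348423706284
(array([0.0099, 0.0008, 0.2244]), array([ 0.0016, -0.0013, -0.0007])) (array([0.0097, 0.0006, 0.2924]), array([ 0.0016, -0.0013, -0.0007]))
```

Call:
{"api": "arm_command", "payload": {"commands": [-1, 0.01, 0.001, 0.08, 0.0016, -0.0013, 0, -1, 0.01, 0.001, 0.15, 0.0016, -0.0013, 0, -1, 0.01, 0.001, 0.22, 0.0016, -0.0013, 0, -1, 0.01, 0.001, 0.26, 0.0016, -0.0013, 0, -1, 0.01, 0.001, 0.28, 0.0016, -0.0013, 0, -1, 0.01, 0.001, 0.288, 0.0016, -0.0013, 0, -1, 0.01, 0.001, 0.288, 0.0016, -0.0013, 0, -1, 0.01, 0.001, 0.288, 0.0016, -0.0013, 0], "newtons": 60}}

```text
time_s: 3.42
position: [0.6265, 0.2069, 0.0177]
tool_rot: [[0.559, 0.829, -0.001], [0.829, -0.559, 0.0], [-0.0, -0.001, -1.0]]
ft_force: [0.5, 0.5, 0.7]
grip_width: 0.0857
gripper_force: 0.0
```

```bash
python3 - <<'E'
from h import *
st(); print(plan([.6268,.2057,.016],56))
E
```

```text
{'time_s': np.float64(3.4167), 'position': array([0.6265, 0.2069, 0.0177]), 'ft_force': array([0.5443, 0.452 , 0.7227]), 'grip_width': np.float64(0.0857), 'gripper_force': np.float64(0.0), 'q': array([8.01770e+00, 4.54855e+01, 7.13837e+01, 1.10000e-02, 6.31627e+01,
       4.20172e+01])}
(array([-0.0017,  0.0019,  0.0035]), array([-0.0003,  0.0001, -0.    ]))
```

Call:
{"api": "arm_command", "payload": {"commands": [-1, -0.002, 0.002, 0.002, 0, 0, 0, 0, -0.002, 0.002, 0.002, 0, 0, 0, 1, -0.002, 0.002, 0.002, 0, 0, 0, 1, -0.002, 0.002, 0.002, 0, 0, 0, 1, -0.002, 0.002, 0.002, 0, 0, 0, 1, -0.002, 0.002, 0.002, 0, 0, 0, 1, -0.002, 0.002, 0.002, 0, 0, 0, 1, -0.002, 0.002, 0.002, 0, 0, 0], "newtons": 60}}

```text
time_s: 4.08
position: [0.6259, 0.2058, 0.0164]
tool_rot: [[0.559, 0.829, -0.003], [0.829, -0.559, -0.0], [-0.002, -0.002, -1.0]]
ft_force: [-3.9, -0.7, 10.4]
grip_width: 0.0615
gripper_force: 62.5
```

Call:
{"api": "arm_command", "payload": {"commands": [1, 0, 0, -0.02, 0, 0, 0, 1, 0, 0, -0.06, 0, 0, 0, 1, 0, 0, -0.12, 0, 0, 0, 1, 0, 0, -0.2, 0, 0, 0, 1, 0, 0, -0.28, 0, 0, 0, 1, 0, 0, -0.36, 0, 0, 0, 1, 0, 0, -0.44, 0, 0, 0, 1, 0, 0, -0.48, 0, 0, 0, 1, 0, 0, -0.48, 0, 0, 0, 1, 0, 0, -0.48, 0, 0, 0]}}

```text
time_s: 4.92
position: [0.6264, 0.2059, 0.2555]
tool_rot: [[0.559, 0.829, -0.002], [0.829, -0.559, -0.0], [-0.001, -0.002, -1.0]]
ft_force: [-0.3, -0.4, -3.0]
grip_width: 0.0614
gripper_force: 65.7
```

```bash
python3 - <<'E'
from h import *
st(); f='pics/w3.png'; snap('wrist',f)
im=cv2.imread(f)[180:330,157:357]; cv2.imwrite('pics/w3b.png',cv2.resize(im,(800,600),interpolation=cv2.INTER_CUBIC))
s=env.observe(); print(plan([.494,-.310,s['position'][2]],56))
E
```

```text
{'time_s': np.float64(4.9167), 'position': array([0.6264, 0.2059, 0.2555]), 'ft_force': array([-0.3312, -0.3523, -2.9701]), 'grip_width': np.float64(0.0614), 'gripper_force': np.float64(65.6868), 'q': array([7.92770e+00, 3.31874e+01, 5.39962e+01, 1.41000e-02, 9.29588e+01,
       4.19043e+01])}
(array([-1.0031,  0.3576,  0.0022]), array([-0.0022,  0.0018,  0.0002]))
```

View pics/w3b.png

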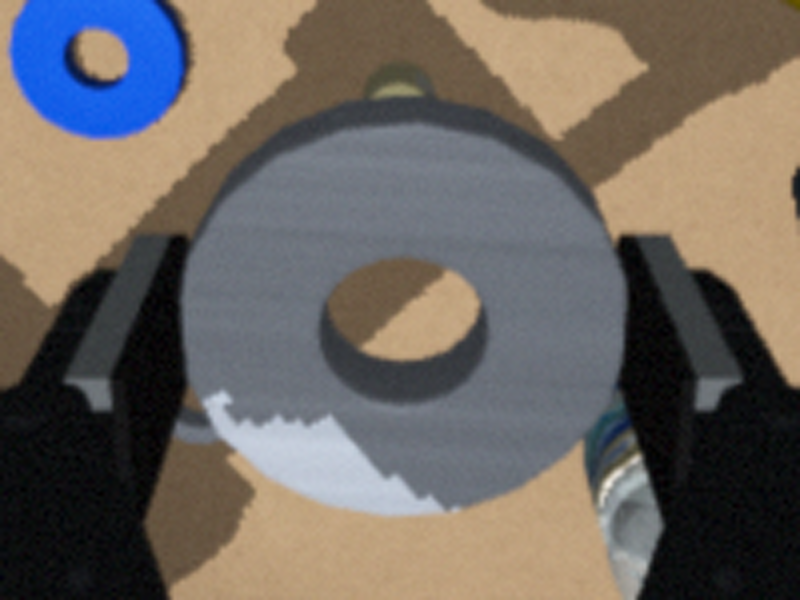

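The ring is held level between the pads. Its top face spans columns 182–627 and rows 122–515, and its bore rim spans columns 320–488 and rows 257–403. I'll fit its centre in the tool frame.

```bash
cat >> h.py <<'E'
def fitheld(K,T,D,ob,full=False):
    "ob: L,R,T,B of outer top rim, then of bore rim (raw pixels). returns tool-frame centre of the top face"
    from scipy.optimize import least_squares
    t=np.linspace(0,2*np.pi,361); Ti=np.linalg.inv(T)
    def ext(r,p):
        P=np.array([p[0]+r*np.cos(t),p[1]+r*np.sin(t),p[2]+p[3]*r*np.cos(t),1+0*t]); q=K@(Ti@P)[:3]; q=q[:2]/q[2]
        return np.array([q[0].min(),q[0].max(),q[1].min(),q[1].max()])
    f=lambda p: np.r_[ext(D/2,p),ext(.0115,p)]-ob
    s=least_squares(f,[0,0,0.005,0],x_scale=[.01,.01,.01,.1]); return s.x,s.fun
E
python3 - <<'E'
from h import *
d=optics.get_image('wrist'); K,T=np.array(d['intrinsics']),np.array(d['tool_from_camera'])
U=np.array([182,627,122,515,320,488,257,403]); ob=(U+.5)/4-.5+np.array([157,157,180,180]*2)
for D in(.064,.062): print(fitheld(K,T,D,ob))
st()
E
```

```text
(array([-0.00329959,  0.00111684,  0.00835558,  0.02210002]), array([-0.40796851,  0.27991343, -0.09971715,  0.30248006,  0.98398301,
       -0.85541992,  0.48090106, -0.68531564]))
(array([-0.00091286,  0.00111215,  0.00465551,  0.02124054]), array([-0.22058916,  0.09256761,  0.11111433,  0.12847454,  0.4052946 ,
       -0.2767666 , -0.0379002 , -0.20526401]))
{'time_s': np.float64(5.0167), 'position': array([0.6259, 0.2058, 0.2527]), 'ft_force': array([ 1.0174,  0.2125, -2.3308]), 'grip_width': np.float64(0.0616), 'gripper_force': np.float64(65.6886), 'q': array([7.92240e+00, 3.33411e+01, 5.41603e+01, 1.20000e-02, 9.29376e+01,
       4.19042e+01])}
```

```bash
python3 - <<'E'
from h import *
print(plan([.4934,-.3081,.255],56))
E
```

```text
(array([-1.0004,  0.3546, -0.0017]), array([-0.0028,  0.0024,  0.0002]))
```

Call:
{"api": "arm_command", "payload": {"commands": [1, -0.03, 0.011, -0.005, 0, 0, 0, 1, -0.1, 0.035, -0.005, 0, 0, 0, 1, -0.998, 0.3546, -0.005, -0.0028, 0.0024, 0, 1, -0.998, 0.3546, -0.005, -0.0028, 0.0024, 0, 1, -0.998, 0.3546, -0.005, -0.0028, 0.0024, 0, 1, -0.998, 0.3546, -0.005, -0.0028, 0.0024, 0, 1, -0.998, 0.3546, -0.005, -0.0028, 0.0024, 0, 1, -0.998, 0.3546, -0.005, -0.0028, 0.0024, 0, 1, -0.998, 0.3546, -0.005, -0.0028, 0.0024, 0, 1, -0.998, 0.3546, -0.005, -0.0028, 0.0024, 0, 1, -0.998, 0.3546, -0.005, -0.0028, 0.0024, 0, 1, -0.998, 0.3546, -0.005, -0.0028, 0.0024, 0]}}

```text
time_s: 6.02
position: [0.5078, -0.251, 0.2565]
tool_rot: [[0.559, 0.829, 0.001], [0.829, -0.559, 0.002], [0.002, 0.0, -1.0]]
ft_force: [1.3, 0.6, -2.3]
grip_width: 0.0613
gripper_force: 65.7
```

```bash
python3 - <<'E'
from h import *
st(); print(plan([.4934,-.3081,.095],56))
E
```

```text
{'time_s': np.float64(6.0167), 'position': array([ 0.5078, -0.251 ,  0.2565]), 'ft_force': array([ 1.2718,  0.5933, -2.267 ]), 'grip_width': np.float64(0.0613), 'gripper_force': np.float64(65.7032), 'q': array([-38.3305,  23.2228,  71.0189,   0.1341,  85.7684,  -4.336 ])}
(array([-0.1116,  0.0401,  0.3228]), array([ 0.    , -0.0011, -0.    ]))
```

Call:
{"api": "arm_command", "payload": {"commands": [1, -0.05, 0.018, 0, 0, 0, 0, 1, -0.1116, 0.04, 0.08, 0, 0, 0, 1, -0.1116, 0.04, 0.15, 0, 0, 0, 1, -0.1116, 0.04, 0.22, 0, 0, 0, 1, -0.1116, 0.04, 0.28, 0, 0, 0, 1, -0.1116, 0.04, 0.31, 0, 0, 0, 1, -0.1116, 0.04, 0.32, 0, 0, 0, 1, -0.1116, 0.04, 0.32, 0, 0, 0, 1, -0.1116, 0.04, 0.32, 0, 0, 0]}}

```text
time_s: 6.77
position: [0.4955, -0.3067, 0.0981]
tool_rot: [[0.559, 0.829, 0.004], [0.829, -0.559, 0.0], [0.002, 0.003, -1.0]]
ft_force: [-0.3, 0.1, -1.0]
grip_width: 0.0613
gripper_force: 65.9
```

```bash
python3 - <<'E'
from h import *
f='pics/w4.png'; snap('wrist',f); st(); print(plan([.4934,-.3081,.095],56))
im=cv2.imread(f)[180:330,157:357]; cv2.imwrite('pics/w4b.png',cv2.resize(im,(800,600),interpolation=cv2.INTER_CUBIC))
E
```

```text
{'time_s': np.float64(6.8167), 'position': array([ 0.4958, -0.3068,  0.0987]), 'ft_force': array([ 0.6663, -0.6398, -1.5891]), 'grip_width': np.float64(0.0615), 'gripper_force': np.float64(65.9397), 'q': array([-43.4386,  33.3702,  81.5974,   0.1675,  64.8011,  -9.5293])}
(array([-0.0049, -0.0025,  0.0074]), array([ 0.0021, -0.0009,  0.0002]))
```

View pics/w4b.png

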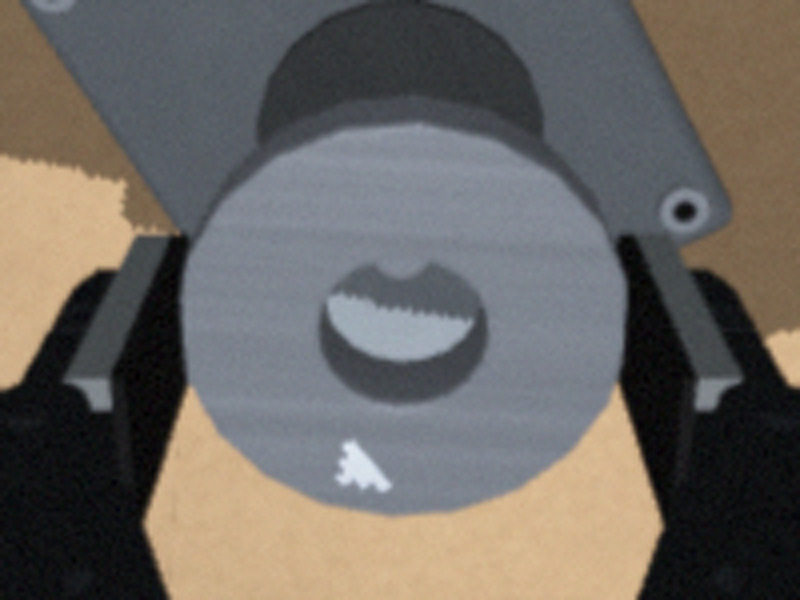

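The nose top shows through the bore as a notch over columns 368–436, with its lower rim at row 279. The collar spans columns 258–543 with its top edge at row 0. The ring and spindle are nearly aligned sideways, so next I'll work out the fore-aft offset.

```bash
python3 - <<'E'
from h import *
f='pics/w4.png'; s=env.observe(); R=s['tool_rot']; o=s['position']
raw=lambda U,V:(157+(U+.5)/4-.5,180+(V+.5)/4-.5)
t=lambda U,V,z:(R.T@(px(f,*raw(U,V),z)-o)*1000).round(2)
print('nose rim(+4.5x)',t(402.5,279,.066)); print('collar far(-30x)',t(400.5,0,.018))
print('collar L',t(258,130,.018),'R',t(543,130,.018))
zt=o[2]-.0044
for V in(257,403,122,515): print(V,t(404,V,zt))
print(t(320,330,zt),t(488,330,zt))
E
```

```text
nose rim(+4.5x) [-8.72  0.52 32.69]
collar far(-30x) [26.05  0.11 80.76]
collar L [ -1.68 -29.39  80.57] R [-1.83 29.53 80.83]
257 [11.08  0.78  4.43]
403 [-12.17   0.76   4.38]
122 [30.65  0.79  4.46]
515 [-31.68   0.74   4.34]
[ -0.22 -10.84   4.35] [-0.3  12.38  4.45]
```

Call:
{"api": "arm_command", "payload": {"commands": [1, -0.0068, -0.0012, 0, 0.002, -0.0009, 0, 1, -0.0068, -0.0012, 0.02, 0.002, -0.0009, 0, 1, -0.0068, -0.0012, 0.035, 0.002, -0.0009, 0, 1, -0.0068, -0.0012, 0.045, 0.002, -0.0009, 0, 1, -0.0068, -0.0012, 0.055, 0.002, -0.0009, 0, 1, -0.0068, -0.0012, 0.065, 0.002, -0.0009, 0, 1, -0.0068, -0.0012, 0.075, 0.002, -0.0009, 0, 1, -0.0068, -0.0012, 0.077, 0.002, -0.0009, 0, 1, -0.0068, -0.0012, 0.077, 0.002, -0.0009, 0]}}

```text
time_s: 7.57
position: [0.4932, -0.3087, 0.0586]
tool_rot: [[0.559, 0.829, -0.002], [0.829, -0.559, 0.002], [0.001, -0.002, -1.0]]
ft_force: [-0.1, -0.9, -1.5]
grip_width: 0.0615
gripper_force: 66.0
```

```bash
python3 - <<'E'
from h import *
st(); print(plan([.4934,-.3093,.0344],56))
s=env.observe(); print(s['tool_rot'].T@s['ft_force'])
E
```

```text
{'time_s': np.float64(7.5667), 'position': array([ 0.4932, -0.3087,  0.0586]), 'ft_force': array([-0.0904, -0.8794, -1.5378]), 'grip_width': np.float64(0.0615), 'gripper_force': np.float64(65.9642), 'q': array([-4.36978e+01,  3.64098e+01,  8.37413e+01,  9.50000e-03,
        5.99912e+01, -9.72460e+00])}
(array([-0.0008,  0.0012,  0.0484]), array([-0.0012, -0.0003,  0.0002]))
[-0.78062152  0.42017495  1.53632616]
```

Call:
{"api": "arm_command", "payload": {"commands": [1, 0, 0, 0.01, 0, 0, 0, 1, 0, 0, 0.02, 0, 0, 0, 1, 0, 0, 0.03, 0, 0, 0, 1, 0, 0, 0.038, 0, 0, 0, 1, 0, 0, 0.044, 0, 0, 0, 1, 0, 0, 0.048, 0, 0, 0, 1, 0, 0, 0.048, 0, 0, 0, 1, 0, 0, 0.048, 0, 0, 0]}}

```text
time_s: 8.23
position: [0.4933, -0.3088, 0.0351]
tool_rot: [[0.559, 0.829, -0.001], [0.829, -0.559, 0.001], [0.0, -0.002, -1.0]]
ft_force: [-0.1, 0.4, -1.9]
grip_width: 0.0614
gripper_force: 66.0
```

Call:
{"api": "arm_command", "payload": {"commands": [1, 0, 0, 0.002, 0, 0, 0, 1, 0, 0, 0.003, 0, 0, 0, 1, 0, 0, 0.003, 0, 0, 0]}}

```text
time_s: 8.48
position: [0.4934, -0.3089, 0.0345]
tool_rot: [[0.559, 0.829, -0.0], [0.829, -0.559, 0.0], [0.0, -0.001, -1.0]]
ft_force: [-2.1, 0.8, 6.1]
grip_width: 0.0613
gripper_force: 66.8
```

Call:
{"api": "arm_command", "payload": {"commands": [0, 0, 0, 0, 0, 0, 0, -1, 0, 0, 0, 0, 0, 0, -1, 0, 0, 0, 0, 0, 0, -1, 0, 0, 0, 0, 0, 0, -1, 0, 0, -0.02, 0, 0, 0, -1, 0, 0, -0.08, 0, 0, 0, -1, 0, 0, -0.16, 0, 0, 0, -1, 0, 0, -0.24, 0, 0, 0, -1, 0, 0, -0.32, 0, 0, 0, -1, 0, 0, -0.4, 0, 0, 0, -1, 0, 0, -0.44, 0, 0, 0, -1, 0, 0, -0.44, 0, 0, 0]}}

```text
time_s: 9.48
position: [0.4944, -0.3098, 0.2597]
tool_rot: [[0.559, 0.829, 0.006], [0.829, -0.559, -0.006], [-0.001, 0.009, -1.0]]
ft_force: [-1.0, 0.0, -0.1]
grip_width: 0.0855
gripper_force: 0.0
```

```bash
python3 - <<'E'
from h import *
st(); f='pics/w5.png'; snap('wrist',f)
im=cv2.imread(f); h=cv2.cvtColor(im,cv2.COLOR_BGR2HSV)
for n in([.4933,-.3095,.030],): print(proj(f,n),px(f,*proj(f,n),.03))
print(plan([.4264,.3182,.25],151))
E
```

```text
{'time_s': np.float64(9.4833), 'position': array([ 0.4944, -0.3098,  0.2597]), 'ft_force': array([-0.9589,  0.0188, -0.1153]), 'grip_width': np.float64(0.0855), 'gripper_force': np.float64(0.0), 'q': array([-4.36936e+01,  2.46562e+01,  6.81461e+01,  7.80000e-03,
        8.66989e+01, -9.72300e+00])}
[254.33458829 169.08187315] [ 0.4933 -0.3095  0.03  ]
(array([ 0.9654, -0.8132,  0.0094]), array([ 0.0012,  0.0017, -0.7915]))
```

Call:
{"api": "arm_command", "payload": {"commands": [-1, 0.965, -0.813, 0.01, 0, 0, -0.79, -1, 0.965, -0.813, 0.01, 0, 0, -0.79, -1, 0.965, -0.813, 0.01, 0, 0, -0.79, -1, 0.965, -0.813, 0.01, 0, 0, -0.79, -1, 0.965, -0.813, 0.01, 0, 0, -0.79, -1, 0.965, -0.813, 0.01, 0, 0, -0.79, -1, 0.965, -0.813, 0.01, 0, 0, -0.79, -1, 0.965, -0.813, 0.01, 0, 0, -0.79, -1, 0.965, -0.813, 0.01, 0, 0, -0.79, -1, 0.965, -0.813, 0.01, 0, 0, -0.79, -1, 0.965, -0.813, 0.01, 0, 0, -0.79, -1, 0.965, -0.813, 0.01, 0, 0, -0.79]}}

```text
time_s: 10.53
position: [0.4388, 0.19, 0.2493]
tool_rot: [[-0.791, 0.611, -0.003], [0.611, 0.791, 0.001], [0.003, -0.001, -1.0]]
ft_force: [1.3, 0.5, 0.1]
grip_width: 0.0853
gripper_force: 0.0
```

```bash
python3 - <<'E'
from h import *
st(); print(plan([.4264,.3182,.16],151))
E
```

```text
{'time_s': np.float64(10.5333), 'position': array([0.4388, 0.19  , 0.2493]), 'ft_force': array([1.2803, 0.5206, 0.0584]), 'grip_width': np.float64(0.0853), 'gripper_force': np.float64(0.0), 'q': array([ 9.14110e+00,  1.46965e+01,  8.52094e+01,  8.23000e-02,
        8.02759e+01, -4.31832e+01])}
(array([0.1758, 0.1881, 0.1789]), array([-0.0005, -0.0016, -0.0724]))
```

Call:
{"api": "arm_command", "payload": {"commands": [-1, 0.176, 0.188, 0.05, 0, -0.0016, -0.072, -1, 0.176, 0.188, 0.1, 0, -0.0016, -0.072, -1, 0.176, 0.188, 0.179, 0, -0.0016, -0.072, -1, 0.176, 0.188, 0.179, 0, -0.0016, -0.072, -1, 0.176, 0.188, 0.179, 0, -0.0016, -0.072, -1, 0.176, 0.188, 0.179, 0, -0.0016, -0.072, -1, 0.176, 0.188, 0.179, 0, -0.0016, -0.072, -1, 0.176, 0.188, 0.179, 0, -0.0016, -0.072]}}

```text
time_s: 11.2
position: [0.4291, 0.3158, 0.1619]
tool_rot: [[-0.871, 0.492, 0.003], [0.492, 0.871, -0.0], [-0.003, 0.001, -1.0]]
ft_force: [-0.3, 0.3, 0.6]
grip_width: 0.0856
gripper_force: 0.0
```

```bash
python3 - <<'E'
from h import *
st(); f='pics/w6.png'; snap('wrist',f)
ring(f,[.4274,.3182,.012],.052)
im=cv2.imread(f); c=proj(f,[.4274,.3182,.012]).astype(int); print(c)
x0,y0=c[0]-60,c[1]-45; print(x0,y0)
cv2.imwrite('pics/w6b.png',cv2.resize(im[y0:y0+90,x0:x0+120],(720,540),interpolation=cv2.INTER_CUBIC))
E
```

```text
{'time_s': np.float64(11.2), 'position': array([0.4291, 0.3158, 0.1619]), 'ft_force': array([-0.2558,  0.3291,  0.6487]), 'grip_width': np.float64(0.0856), 'gripper_force': np.float64(0.0), 'q': array([ 2.36439e+01,  2.47742e+01,  8.53361e+01, -8.10000e-02,
        6.97275e+01, -3.68715e+01])}
ell [258.7 180.7] [44.6 46.5] 138 d 1.2 [0.4269 0.3194 0.012 ]
ell [107.6 283.1] [23.8 29.2] 128 d 181.4 [0.4489 0.095  0.012 ]
[257 181]
197 136
```

The fit is clean and agrees with the top camera to about 1 mm: the middle ring is at (0.4263, 0.3183).

```bash
python3 - <<'E'
from h import *
print(plan([.4263,.3183,.0186],151))
E
```

```text
(array([0.0084, 0.0011, 0.2869]), array([ 0.0009,  0.0014, -0.004 ]))
```

Call:
{"api": "arm_command", "payload": {"commands": [-1, 0.0084, 0.001, 0.08, 0.0009, 0.0014, -0.004, -1, 0.0084, 0.001, 0.15, 0.0009, 0.0014, -0.004, -1, 0.0084, 0.001, 0.22, 0.0009, 0.0014, -0.004, -1, 0.0084, 0.001, 0.26, 0.0009, 0.0014, -0.004, -1, 0.0084, 0.001, 0.278, 0.0009, 0.0014, -0.004, -1, 0.0084, 0.001, 0.284, 0.0009, 0.0014, -0.004, -1, 0.0084, 0.001, 0.284, 0.0009, 0.0014, -0.004, -1, 0.0084, 0.001, 0.284, 0.0009, 0.0014, -0.004]}}

```text
time_s: 11.92
position: [0.4263, 0.319, 0.0205]
tool_rot: [[-0.875, 0.484, 0.001], [0.484, 0.875, 0.0], [-0.0, 0.001, -1.0]]
ft_force: [-0.9, 0.2, 0.6]
grip_width: 0.0861
gripper_force: 0.0
```

```bash
python3 - <<'E'
from h import *
st(); print(plan([.4263,.3183,.0186],151))
E
```

```text
{'time_s': np.float64(11.9167), 'position': array([0.4263, 0.319 , 0.0205]), 'ft_force': array([-0.8718,  0.1763,  0.6017]), 'grip_width': np.float64(0.0861), 'gripper_force': np.float64(0.0), 'q': array([ 2.40616e+01,  3.61770e+01,  9.38989e+01,  2.20000e-03,
        4.98782e+01, -3.70039e+01])}
(array([-0.0007, -0.0013,  0.0038]), array([0.0003, 0.0002, 0.0005]))
```

Call:
{"api": "arm_command", "payload": {"commands": [-1, -0.0007, -0.001, 0.002, 0, 0, 0, 0, -0.0007, -0.001, 0.002, 0, 0, 0, 1, -0.0007, -0.001, 0.002, 0, 0, 0, 1, -0.0007, -0.001, 0.002, 0, 0, 0, 1, -0.0007, -0.001, 0.002, 0, 0, 0, 1, -0.0007, -0.001, 0.002, 0, 0, 0, 1, -0.0007, -0.001, 0.002, 0, 0, 0, 1, -0.0007, -0.001, 0.002, 0, 0, 0, 1, -0.0007, -0.001, 0.002, 0, 0, 0]}}

```text
time_s: 12.67
position: [0.4257, 0.3184, 0.0191]
tool_rot: [[-0.875, 0.484, -0.001], [0.484, 0.875, -0.0], [0.0, -0.001, -1.0]]
ft_force: [-1.6, -1.8, 10.5]
grip_width: 0.0491
gripper_force: 60.6
```

Call:
{"api": "arm_command", "payload": {"commands": [1, 0, 0, -0.02, 0, 0, 0, 1, 0, 0, -0.06, 0, 0, 0, 1, 0, 0, -0.12, 0, 0, 0, 1, 0, 0, -0.2, 0, 0, 0, 1, 0, 0, -0.28, 0, 0, 0, 1, 0, 0, -0.36, 0, 0, 0, 1, 0, 0, -0.43, 0, 0, 0, 1, 0, 0, -0.46, 0, 0, 0, 1, 0, 0, -0.46, 0, 0, 0]}}

```text
time_s: 13.42
position: [0.4266, 0.3189, 0.2524]
tool_rot: [[-0.875, 0.483, 0.005], [0.483, 0.875, 0.002], [-0.004, 0.005, -1.0]]
ft_force: [0.3, -0.6, -1.7]
grip_width: 0.0487
gripper_force: 62.8
```

```bash
python3 - <<'E'
from h import *
st(); print(plan([.4936,-.3092,.25],151))
E
```

```text
{'time_s': np.float64(13.4167), 'position': array([0.4266, 0.3189, 0.2524]), 'ft_force': array([ 0.2883, -0.5989, -1.6611]), 'grip_width': np.float64(0.0487), 'gripper_force': np.float64(62.7937), 'q': array([ 2.40323e+01,  1.98325e+01,  7.70732e+01,  2.70000e-03,
        8.27539e+01, -3.70641e+01])}
(array([-0.7244, -1.035 ,  0.0025]), array([0.0023, 0.0017, 0.0008]))
```

Call:
{"api": "arm_command", "payload": {"commands": [1, -0.02, -0.03, 0, 0, 0, 0, 1, -0.07, -0.1, 0, 0, 0, 0, 1, -0.7, -1, 0, 0.002, 0.0017, 0, 1, -0.7, -1, 0, 0.002, 0.0017, 0, 1, -0.7, -1, 0, 0.002, 0.0017, 0, 1, -0.7, -1, 0, 0.002, 0.0017, 0, 1, -0.7, -1, 0, 0.002, 0.0017, 0, 1, -0.7, -1, 0, 0.002, 0.0017, 0, 1, -0.7, -1, 0, 0.002, 0.0017, 0, 1, -0.7, -1, 0, 0.002, 0.0017, 0, 1, -0.7, -1, 0, 0.002, 0.0017, 0, 1, -0.7, -1, 0, 0.002, 0.0017, 0]}}

```text
time_s: 14.42
position: [0.4755, -0.1571, 0.2473]
tool_rot: [[-0.875, 0.484, -0.009], [0.484, 0.875, -0.002], [0.007, -0.006, -1.0]]
ft_force: [1.7, -0.3, -1.3]
grip_width: 0.0487
gripper_force: 62.8
```

```bash
python3 - <<'E'
from h import *
st(); print(plan([.4936,-.3092,.098],151))
E
```

```text
{'time_s': np.float64(14.4167), 'position': array([ 0.4755, -0.1571,  0.2473]), 'ft_force': array([ 1.6838, -0.2738, -1.2612]), 'grip_width': np.float64(0.0487), 'gripper_force': np.float64(62.7526), 'q': array([-31.6845,  17.1898,  81.9591,  -0.3409,  81.2333, -92.7018])}
(array([-0.181 , -0.2471,  0.2986]), array([-0.0027, -0.0033,  0.0006]))
```

Call:
{"api": "arm_command", "payload": {"commands": [1, -0.179, -0.246, 0, -0.002, -0.003, 0, 1, -0.179, -0.246, 0, -0.002, -0.003, 0, 1, -0.179, -0.246, 0, -0.002, -0.003, 0, 1, -0.179, -0.246, 0.03, -0.002, -0.003, 0, 1, -0.179, -0.246, 0.1, -0.002, -0.003, 0, 1, -0.179, -0.246, 0.17, -0.002, -0.003, 0, 1, -0.179, -0.246, 0.23, -0.002, -0.003, 0, 1, -0.179, -0.246, 0.27, -0.002, -0.003, 0, 1, -0.179, -0.246, 0.29, -0.002, -0.003, 0, 1, -0.179, -0.246, 0.294, -0.002, -0.003, 0, 1, -0.179, -0.246, 0.294, -0.002, -0.003, 0, 1, -0.179, -0.246, 0.294, -0.002, -0.003, 0]}}

```text
time_s: 15.42
position: [0.4946, -0.3069, 0.1027]
tool_rot: [[-0.875, 0.483, 0.002], [0.483, 0.875, -0.003], [-0.003, -0.002, -1.0]]
ft_force: [0.3, 0.1, -1.3]
grip_width: 0.0487
gripper_force: 62.8
```

```bash
python3 - <<'E'
from h import *
f='pics/w7.png'; snap('wrist',f); st(); print(plan([.4936,-.3092,.098],151))
im=cv2.imread(f)[150:300,157:357]; cv2.imwrite('pics/w7b.png',cv2.resize(im,(800,600),interpolation=cv2.INTER_CUBIC))
E
```

```text
{'time_s': np.float64(15.4667), 'position': array([ 0.4946, -0.3069,  0.1029]), 'ft_force': array([-0.1362,  0.1098, -1.4999]), 'grip_width': np.float64(0.049), 'gripper_force': np.float64(62.7513), 'q': array([-4.343830e+01,  3.300570e+01,  8.147530e+01, -7.380000e-02,
        6.526830e+01, -1.045001e+02])}
(array([-0.0004, -0.0049,  0.0098]), array([-0.0011,  0.0019,  0.0008]))
```

View pics/w7b.png

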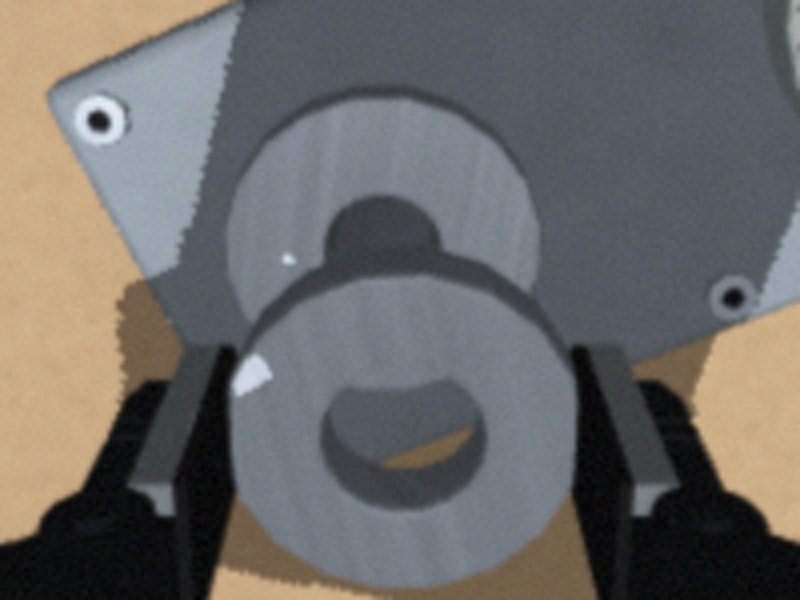

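The wide ring is seated flat, spanning columns 228–540 with its top edge at row 97. The held middle ring spans columns 230–577 and rows 277–587, with its bore at columns 320–487.

```bash
python3 - <<'E'
from h import *
f='pics/w7.png'; s=env.observe(); R=s['tool_rot']; o=s['position']
raw=lambda U,V:(157+(U+.5)/4-.5,150+(V+.5)/4-.5)
t=lambda U,V,z:(R.T@(px(f,*raw(U,V),z)-o)*1000).round(2)
print('wide far(-32x)',t(384,97,.030),t(228,235,.03),t(540,235,.03),'bore far(-11.5)',t(383.5,195,.03))
zt=o[2]-.0071
for V in(277,587,510): print(V,t(404,V,zt))
print(t(230,430,zt),t(577,430,zt),t(320,435,zt),t(487,435,zt))
E
```

```text
wide far(-32x) [31.1  -3.06 72.8 ] [  2.97 -34.17  72.98] [ 2.99 27.65 72.84] bore far(-11.5) [11.39 -3.29 72.88]
277 [22.84  0.74  7.01]
587 [-27.3    0.7    7.21]
510 [-13.82   0.71   7.15]
[ -0.59 -23.74   7.16] [-0.54 25.01  7.05] [ -1.39 -11.1    7.13] [-1.36 12.4   7.08]
```

Call:
{"api": "arm_command", "payload": {"commands": [1, 0.0046, -0.0068, 0, -0.001, 0.002, 0, 1, 0.0046, -0.0068, 0.02, -0.001, 0.002, 0, 1, 0.0046, -0.0068, 0.035, -0.001, 0.002, 0, 1, 0.0046, -0.0068, 0.045, -0.001, 0.002, 0, 1, 0.0046, -0.0068, 0.055, -0.001, 0.002, 0, 1, 0.0046, -0.0068, 0.065, -0.001, 0.002, 0, 1, 0.0046, -0.0068, 0.073, -0.001, 0.002, 0, 1, 0.0046, -0.0068, 0.075, -0.001, 0.002, 0, 1, 0.0046, -0.0068, 0.075, -0.001, 0.002, 0]}}

```text
time_s: 16.22
position: [0.4904, -0.3085, 0.0637]
tool_rot: [[-0.875, 0.483, -0.003], [0.483, 0.875, 0.002], [0.003, 0.001, -1.0]]
ft_force: [-0.8, -0.3, -1.4]
grip_width: 0.0488
gripper_force: 62.8
```

Call:
{"api": "arm_command", "payload": {"commands": [1, 0, 0, 0.01, 0, 0, 0, 1, 0, 0, 0.018, 0, 0, 0, 1, 0, 0, 0.024, 0, 0, 0, 1, 0, 0, 0.028, 0, 0, 0, 1, 0, 0, 0.03, 0, 0, 0, 1, 0, 0, 0.03, 0, 0, 0]}}

```text
time_s: 16.72
position: [0.4904, -0.3084, 0.0492]
tool_rot: [[-0.875, 0.483, -0.002], [0.483, 0.875, 0.002], [0.003, 0.0, -1.0]]
ft_force: [-0.1, 1.1, 1.5]
grip_width: 0.0488
gripper_force: 63.0
```

Call:
{"api": "arm_command", "payload": {"commands": [1, 0, 0, 0.001, 0, 0, 0, 0.3, 0, 0, 0.001, 0, 0, 0, -1, 0, 0, 0, 0, 0, 0, -1, 0, 0, 0, 0, 0, 0, -1, 0, 0, 0, 0, 0, 0, -1, 0, 0, -0.02, 0, 0, 0, -1, 0, 0, -0.08, 0, 0, 0, -1, 0, 0, -0.16, 0, 0, 0, -1, 0, 0, -0.24, 0, 0, 0, -1, 0, 0, -0.32, 0, 0, 0, -1, 0, 0, -0.4, 0, 0, 0, -1, 0, 0, -0.4, 0, 0, 0]}}

```text
time_s: 17.72
position: [0.4924, -0.3101, 0.2581]
tool_rot: [[-0.875, 0.483, 0.009], [0.483, 0.875, -0.009], [-0.012, -0.003, -1.0]]
ft_force: [0.8, -0.2, 0.8]
grip_width: 0.0856
gripper_force: 0.0
```

```bash
python3 - <<'E'
from h import *
st(); f='pics/w8.png'; snap('wrist',f)
ring(f,[.4929,-.3094,.042],.052)
print(plan([.4495,.0959,.25],156))
E
```

```text
{'time_s': np.float64(17.7167), 'position': array([ 0.4924, -0.3101,  0.2581]), 'ft_force': array([ 0.7815, -0.1907,  0.8444]), 'grip_width': np.float64(0.0856), 'gripper_force': np.float64(0.0), 'q': array([-4.38468e+01,  2.44751e+01,  6.87172e+01, -1.07000e-02,
        8.61069e+01, -1.04945e+02])}
ell [257.9 166.3] [42.  42.3] 140 d 2.2 [ 0.4902 -0.3085  0.042 ]
ell [263.2 173.6] [40.9 59.6] 171 d 7.1 [ 0.5021 -0.3073  0.042 ]
(array([0.4659, 0.669 , 0.0037]), array([-0.001 ,  0.003 , -0.0409]))
```

Call:
{"api": "arm_command", "payload": {"commands": [-1, 0.465, 0.668, 0.004, -0.001, 0.003, -0.041, -1, 0.465, 0.668, 0.004, -0.001, 0.003, -0.041, -1, 0.465, 0.668, 0.004, -0.001, 0.003, -0.041, -1, 0.465, 0.668, 0.004, -0.001, 0.003, -0.041, -1, 0.465, 0.668, 0.004, -0.001, 0.003, -0.041, -1, 0.465, 0.668, 0.004, -0.001, 0.003, -0.041, -1, 0.465, 0.668, 0.004, -0.001, 0.003, -0.041, -1, 0.465, 0.668, 0.004, -0.001, 0.003, -0.041, -1, 0.465, 0.668, 0.004, -0.001, 0.003, -0.041, -1, 0.465, 0.668, 0.05, -0.001, 0.003, -0.041, -1, 0.465, 0.668, 0.12, -0.001, 0.003, -0.041, -1, 0.465, 0.668, 0.18, -0.001, 0.003, -0.041]}}

```text
time_s: 18.77
position: [0.4476, 0.0979, 0.1584]
tool_rot: [[-0.915, 0.403, -0.007], [0.403, 0.915, 0.006], [0.009, 0.003, -1.0]]
ft_force: [0.5, -1.1, -1.0]
grip_width: 0.0853
gripper_force: 0.0
```

Call:
{"api": "arm_command", "payload": {"commands": [-1, 0, 0, 0, 0, 0, 0, -1, 0, 0, 0, 0, 0, 0, -1, 0, 0, 0, 0, 0, 0]}}

```text
time_s: 19.02
position: [0.4494, 0.0958, 0.1611]
tool_rot: [[-0.913, 0.407, -0.005], [0.407, 0.913, 0.006], [0.007, 0.004, -1.0]]
ft_force: [-0.3, 0.2, 0.6]
grip_width: 0.0854
gripper_force: 0.0
```

```bash
python3 - <<'E'
from h import *
st(); f='pics/w9.png'; snap('wrist',f)
ring(f,[.4495,.0959,.012],.04)
print(plan([.4495,.0959,.0207],156))
E
```

```text
{'time_s': np.float64(19.0167), 'position': array([0.4494, 0.0958, 0.1611]), 'ft_force': array([-0.2729,  0.1836,  0.5969]), 'grip_width': np.float64(0.0854), 'gripper_force': np.float64(0.0), 'q': array([ -2.9728,  18.3925,  96.3048,   0.3825,  65.6183, -69.1025])}
ell [256.6 186.5] [31.6 32.6] 95 d 0.9 [0.4503 0.0954 0.012 ]
ell [238.6 325.7] [36.7 44.9] 158 d 141.2 [ 0.6112 -0.0022  0.012 ]
(array([-0.0015, -0.0009,  0.2814]), array([ 0.002 , -0.003 , -0.0003]))
```

Call:
{"api": "arm_command", "payload": {"commands": [-1, -0.002, -0.001, 0.08, 0.002, -0.003, 0, -1, -0.002, -0.001, 0.15, 0.002, -0.003, 0, -1, -0.002, -0.001, 0.21, 0.002, -0.003, 0, -1, -0.002, -0.001, 0.25, 0.002, -0.003, 0, -1, -0.002, -0.001, 0.27, 0.002, -0.003, 0, -1, -0.002, -0.001, 0.277, 0.002, -0.003, 0, -1, -0.002, -0.001, 0.277, 0.002, -0.003, 0, -1, -0.002, -0.001, 0.277, 0.002, -0.003, 0]}}

```text
time_s: 19.73
position: [0.4494, 0.0959, 0.0225]
tool_rot: [[-0.913, 0.407, -0.0], [0.407, 0.913, -0.0], [0.0, -0.0, -1.0]]
ft_force: [0.6, -0.2, -0.8]
grip_width: 0.0852
gripper_force: 0.0
```

```bash
python3 - <<'E'
from h import *
st(); print(plan([.4499,.0955,.0207],156))
E
```

```text
{'time_s': np.float64(19.7333), 'position': array([0.4494, 0.0959, 0.0225]), 'ft_force': array([ 0.6158, -0.152 , -0.7755]), 'grip_width': np.float64(0.0852), 'gripper_force': np.float64(0.0), 'q': array([-2.764900e+00,  3.151580e+01,  1.055431e+02, -5.700000e-03,
        4.295910e+01, -6.874390e+01])}
(array([-0.0012, -0.0004,  0.0036]), array([-0.0001, -0.0001, -0.0001]))
```

Call:
{"api": "arm_command", "payload": {"commands": [-1, -0.001, -0.0004, 0.001, 0, 0, 0, 0, -0.001, -0.0004, 0.001, 0, 0, 0, 1, -0.001, -0.0004, 0.001, 0, 0, 0, 1, -0.001, -0.0004, 0.001, 0, 0, 0, 1, -0.001, -0.0004, 0.001, 0, 0, 0, 1, -0.001, -0.0004, 0.001, 0, 0, 0, 1, -0.001, -0.0004, 0.001, 0, 0, 0, 1, -0.001, -0.0004, 0.001, 0, 0, 0, 1, -0.001, -0.0004, 0.001, 0, 0, 0]}}

```text
time_s: 20.48
position: [0.4489, 0.0957, 0.0216]
tool_rot: [[-0.914, 0.406, -0.002], [0.406, 0.914, -0.0], [0.002, -0.001, -1.0]]
ft_force: [-2.5, -1.6, 12.8]
grip_width: 0.0372
gripper_force: 58.6
```

Call:
{"api": "arm_command", "payload": {"commands": [1, 0, 0, -0.02, 0, 0, 0, 1, 0, 0, -0.06, 0, 0, 0, 1, 0, 0, -0.12, 0, 0, 0, 1, 0, 0, -0.2, 0, 0, 0, 1, 0, 0, -0.28, 0, 0, 0, 1, 0, 0, -0.36, 0, 0, 0, 1, 0, 0, -0.42, 0, 0, 0, 1, 0, 0, -0.44, 0, 0, 0, 1, 0, 0, -0.44, 0, 0, 0]}}

```text
time_s: 21.23
position: [0.4501, 0.0958, 0.2434]
tool_rot: [[-0.914, 0.407, 0.003], [0.407, 0.914, -0.0], [-0.003, 0.001, -1.0]]
ft_force: [0.3, -0.4, -0.4]
grip_width: 0.0369
gripper_force: 60.2
```

```bash
python3 - <<'E'
from h import *
st(); print(plan([.492,-.3088,.25],156))
E
```

```text
{'time_s': np.float64(21.2333), 'position': array([0.4501, 0.0958, 0.2434]), 'ft_force': array([ 0.3014, -0.3929, -0.3854]), 'grip_width': np.float64(0.0369), 'gripper_force': np.float64(60.1737), 'q': array([-2.78000e+00,  1.30539e+01,  8.85423e+01, -3.60000e-03,
        7.82399e+01, -6.87937e+01])}
(array([-0.4055, -0.7052, -0.0128]), array([0.0005, 0.0013, 0.0001]))
```

Call:
{"api": "arm_command", "payload": {"commands": [1, -0.02, -0.034, -0.01, 0, 0, 0, 1, -0.06, -0.1, -0.01, 0, 0, 0, 1, -0.4055, -0.705, -0.01, 0, 0.001, 0, 1, -0.4055, -0.705, -0.01, 0, 0.001, 0, 1, -0.4055, -0.705, -0.01, 0, 0.001, 0, 1, -0.4055, -0.705, -0.01, 0, 0.001, 0, 1, -0.4055, -0.705, -0.01, 0, 0.001, 0, 1, -0.4055, -0.705, -0.01, 0, 0.001, 0, 1, -0.4055, -0.705, -0.01, 0, 0.001, 0, 1, -0.4055, -0.705, -0.01, 0, 0.001, 0, 1, -0.4055, -0.705, -0.01, 0, 0.001, 0, 1, -0.4055, -0.705, -0.01, 0, 0.001, 0]}}

```text
time_s: 22.23
position: [0.4907, -0.312, 0.2429]
tool_rot: [[-0.912, 0.41, -0.007], [0.41, 0.912, 0.003], [0.008, -0.0, -1.0]]
ft_force: [-0.1, 0.4, -0.8]
grip_width: 0.037
gripper_force: 60.2
```

```bash
python3 - <<'E'
from h import *
st(); print(plan([.492,-.3088,.102],156))
E
```

```text
{'time_s': np.float64(22.2333), 'position': array([ 0.4907, -0.312 ,  0.2429]), 'ft_force': array([-0.0656,  0.3581, -0.8352]), 'grip_width': np.float64(0.037), 'gripper_force': np.float64(60.2299), 'q': array([ -44.0386,   25.4808,   69.5877,   -0.1775,   85.3523, -109.8064])}
(array([-0.002 ,  0.0071,  0.2817]), array([-0.0002, -0.0038, -0.0018]))
```

Call:
{"api": "arm_command", "payload": {"commands": [1, 0, 0, 0.05, 0, 0, 0, 1, 0, 0, 0.12, 0, 0, 0, 1, 0, 0, 0.19, 0, 0, 0, 1, 0, 0, 0.24, 0, 0, 0, 1, 0, 0, 0.265, 0, 0, 0, 1, 0, 0, 0.275, 0, 0, 0, 1, 0, 0, 0.275, 0, 0, 0, 1, 0, 0, 0.275, 0, 0, 0, 1, 0, 0, 0.275, 0, 0, 0]}}

```text
time_s: 22.98
position: [0.4911, -0.3086, 0.1092]
tool_rot: [[-0.914, 0.406, -0.003], [0.406, 0.914, -0.0], [0.003, -0.002, -1.0]]
ft_force: [-0.2, -0.6, -0.6]
grip_width: 0.0365
gripper_force: 60.2
```

```bash
python3 - <<'E'
from h import *
f='pics/w10.png'; snap('wrist',f); st(); print(plan([.492,-.3088,.102],156))
im=cv2.imread(f)[130:280,157:357]; cv2.imwrite('pics/w10b.png',cv2.resize(im,(800,600),interpolation=cv2.INTER_CUBIC))
E
```

```text
{'time_s': np.float64(23.0333), 'position': array([ 0.491 , -0.3087,  0.1093]), 'ft_force': array([ 0.0081,  0.1971, -0.0491]), 'grip_width': np.float64(0.0366), 'gripper_force': np.float64(60.2378), 'q': array([ -43.7842,   32.5158,   81.1653,   -0.1605,   66.4311, -109.7385])}
(array([-0.0018,  0.0007,  0.0146]), array([-0.0008, -0.0013,  0.0002]))
```

View pics/w10b.png

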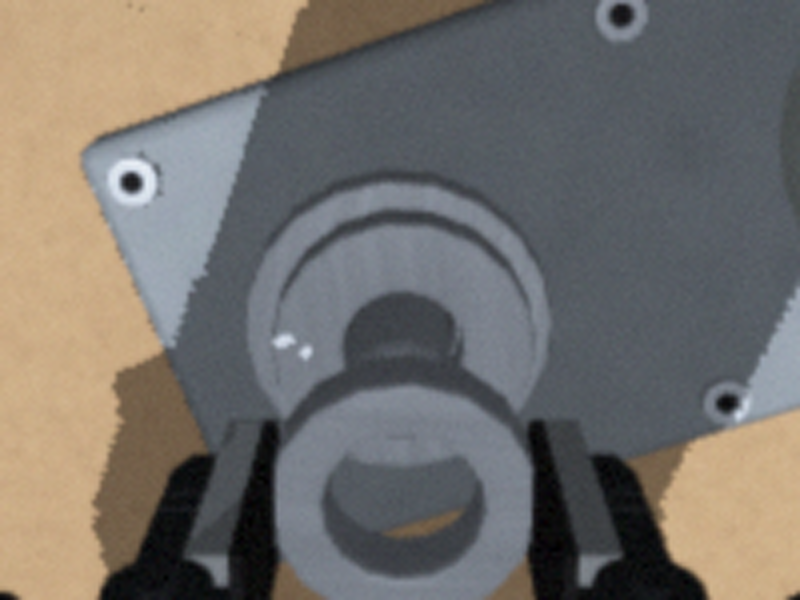

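Wide and middle are both stacked flat on the spindle. The middle ring's bore spans columns 343–463 with its far edge at row 292 and its outer top edge at row 223. The held narrow ring spans columns 275–532 from row 387, and its bore bottom is at row 577.

```bash
python3 - <<'E'
from h import *
f='pics/w10.png'; s=env.observe(); R=s['tool_rot']; o=s['position']
raw=lambda U,V:(157+(U+.5)/4-.5,130+(V+.5)/4-.5)
t=lambda U,V,z:(R.T@(px(f,*raw(U,V),z)-o)*1000).round(2)
print('wide far(-32x)',t(398,182,.030)); print('mid far -26',t(404,223,.042),'bore far -11.5',t(403,292,.042))
print('nose far edge?',t(403.5,465,.066))
zt=o[2]-.0096
print('held far -20',t(403.5,387,zt),'bore near +11.5',t(403.5,577,zt))
st()
E
```

```text
wide far(-32x) [28.29 -0.47 79.36]
mid far -26 [23.46  0.7  67.35] bore far -11.5 [ 9.71  0.51 67.31]
nose far edge? [-14.01   0.6   43.24]
held far -20 [17.02  0.65  9.65] bore near +11.5 [-13.54   0.62   9.56]
{'time_s': np.float64(23.0333), 'position': array([ 0.491 , -0.3087,  0.1093]), 'ft_force': array([ 0.0081,  0.1971, -0.0491]), 'grip_width': np.float64(0.0366), 'gripper_force': np.float64(60.2378), 'q': array([ -43.7842,   32.5158,   81.1653,   -0.1605,   66.4311, -109.7385])}
```

Call:
{"api": "arm_command", "payload": {"commands": [1, 0, 0, 0.015, -0.0008, -0.0013, 0, 1, 0, 0, 0.028, -0.0008, -0.0013, 0, 1, 0, 0, 0.038, -0.0008, -0.0013, 0, 1, 0, 0, 0.048, -0.0008, -0.0013, 0, 1, 0, 0, 0.058, -0.0008, -0.0013, 0, 1, 0, 0, 0.066, -0.0008, -0.0013, 0, 1, 0, 0, 0.066, -0.0008, -0.0013, 0, 1, 0, 0, 0.066, -0.0008, -0.0013, 0]}}

```text
time_s: 23.7
position: [0.4905, -0.3086, 0.075]
tool_rot: [[-0.914, 0.407, -0.002], [0.407, 0.914, 0.002], [0.002, 0.001, -1.0]]
ft_force: [0.8, -0.1, -0.1]
grip_width: 0.0366
gripper_force: 60.2
```

Call:
{"api": "arm_command", "payload": {"commands": [1, 0, 0, 0.008, 0, 0, 0, 1, 0, 0, 0.014, 0, 0, 0, 1, 0, 0, 0.019, 0, 0, 0, 1, 0, 0, 0.022, 0, 0, 0, 1, 0, 0, 0.023, 0, 0, 0, 1, 0, 0, 0.023, 0, 0, 0, 1, 0, 0, 0.023, 0, 0, 0]}}

```text
time_s: 24.28
position: [0.4905, -0.3086, 0.0638]
tool_rot: [[-0.914, 0.407, -0.002], [0.407, 0.914, 0.001], [0.002, 0.001, -1.0]]
ft_force: [-1.5, -0.3, 1.9]
grip_width: 0.0369
gripper_force: 60.5
```

Call:
{"api": "arm_command", "payload": {"commands": [1, 0, 0, 0.001, 0, 0, 0, 0.5, 0, 0, 0.001, 0, 0, 0, -0.3, 0, 0, 0, 0, 0, 0, -1, 0, 0, 0, 0, 0, 0, -1, 0, 0, 0, 0, 0, 0, -1, 0, 0, -0.02, 0, 0, 0, -1, 0, 0, -0.08, 0, 0, 0, -1, 0, 0, -0.16, 0, 0, 0, -1, 0, 0, -0.22, 0, 0, 0, -1, 0, 0, -0.22, 0, 0, 0, -1, 0, 0, -0.22, 0, 0, 0, -1, 0, 0, -0.22, 0, 0, 0]}}

```text
time_s: 25.28
position: [0.4903, -0.3085, 0.1733]
tool_rot: [[-0.914, 0.407, -0.002], [0.407, 0.914, 0.002], [0.003, 0.001, -1.0]]
ft_force: [-0.1, 0.6, -1.0]
grip_width: 0.0855
gripper_force: 0.0
```

```bash
python3 - <<'E'
from h import *
st(); print(plan([.504,-.1856,.19],156), plan([.504,-.1856,.19],0),plan([.504,-.1856,.19],90))
E
```

```text
{'time_s': np.float64(25.2833), 'position': array([ 0.4903, -0.3085,  0.1733]), 'ft_force': array([-0.0575,  0.566 , -0.9639]), 'grip_width': np.float64(0.0855), 'gripper_force': np.float64(0.0), 'q': array([-4.387290e+01,  2.845580e+01,  7.658940e+01, -8.600000e-03,
        7.512590e+01, -1.098754e+02])}
(array([ 0.075 ,  0.2356, -0.033 ]), array([ 0.0004, -0.0014,  0.    ])) (array([ 0.075 ,  0.2356, -0.033 ]), array([-1.7e-03, -1.0e-03,  1.3e+00])) (array([ 0.075 ,  0.2356, -0.033 ]), array([-4.0e-04, -1.5e-03,  5.5e-01]))
```

```bash
python3 - <<'E'
from h import *
f='pics/w1.png'; k=1/1.5625
g=lambda U,V,z:px(f,U*k,V*k,z)
ang=lambda d:np.degrees(np.arctan2(d[1],d[0]))
d=g(270,143,.046)-g(283,108,.046); print('pointer dir',ang(d),np.linalg.norm(d))
d=g(278,150,.046)-g(300,66,.046); print('edge',ang(d))
c=g(298.5,110,.02); t=g(245,147,.02); print('centre',c,'zero dir',ang(t-c),np.linalg.norm(t-c))
# stand yaw from base plate corners screws at z=.014: (201,92)-(379,374), (420,176)-(493,318)
for a,b in(((201,92),(379,374)),((420,176),(493,318)),((332,5),(493,318))):
    print('y axis',ang(g(*a,.014)-g(*b,.014)))
E
```

```text
pointer dir -150.54247323369788 0.0190632005122514
edge -144.53833263874077
centre [ 0.50580508 -0.18274666  0.02      ] zero dir 176.9638314527341 0.0389975711126052
y axis 84.63098266708508
y axis 84.81947216589326
y axis 84.83151688101248
```

```bash
python3 - <<'E'
from h import *
print(plan([.5041,-.185,.15],208))
E
```

```text
(array([0.0751, 0.2367, 0.047 ]), array([ 0.001 , -0.0011, -0.4333]))
```

Call:
{"api": "arm_command", "payload": {"commands": [-1, 0.075, 0.237, 0, 0, 0, -0.433, -1, 0.075, 0.237, 0, 0, 0, -0.433, -1, 0.075, 0.237, 0, 0, 0, -0.433, -1, 0.075, 0.237, 0, 0, 0, -0.433, -1, 0.075, 0.237, 0.047, 0, 0, -0.433, -1, 0.075, 0.237, 0.047, 0, 0, -0.433, -1, 0.075, 0.237, 0.047, 0, 0, -0.433, -1, 0.075, 0.237, 0.047, 0, 0, -0.433, -1, 0.075, 0.237, 0.047, 0, 0, -0.433, -1, 0.075, 0.237, 0.047, 0, 0, -0.433, -1, 0.075, 0.237, 0.047, 0, 0, -0.433]}}

```text
time_s: 26.2
position: [0.5043, -0.1851, 0.1497]
tool_rot: [[-0.884, -0.468, -0.003], [-0.468, 0.884, 0.002], [0.001, 0.003, -1.0]]
ft_force: [-0.1, -0.9, -0.5]
grip_width: 0.0854
gripper_force: 0.0
```

```bash
python3 - <<'E'
from h import *
st(); f='pics/w11.png'; snap('wrist',f)
print(proj(f,[.5041,-.185,.046]),proj(f,[.5041,-.185,.02]))
g=cv2.imread(f,0); c=proj(f,[.5041,-.185,.036])
# bright components inside the black disc (24 mm radius)
m=(g>140).astype(np.uint8); n,l,s,ce=cv2.connectedComponentsWithStats(m)
for i in range(1,n):
    if s[i][4]>12 and np.hypot(*(ce[i]-c))<45:
        pts=np.argwhere(l==i)[:,::-1].astype(np.float32); v=cv2.fitLine(pts,2,0,.01,.01).ravel()
        a=px(f,v[2]-8*v[0],v[3]-8*v[1],.046); b=px(f,v[2]+8*v[0],v[3]+8*v[1],.046)
        print(s[i],ce[i].round(1),'world',px(f,*ce[i],.046).round(4),'ang',np.degrees(np.arctan2(*(b-a)[1::-1])).round(1))
st(); print(plan([.5041,-.185,.049],208))
E
```

```text
{'time_s': np.float64(26.2), 'position': array([ 0.5043, -0.1851,  0.1497]), 'ft_force': array([-0.0553, -0.866 , -0.5235]), 'grip_width': np.float64(0.0854), 'gripper_force': np.float64(0.0), 'q': array([-3.279640e+01,  2.609400e+01,  8.538050e+01,  1.930000e-02,
        6.871870e+01, -1.506847e+02])}
[257.98935541 198.91483249] [257.87400966 190.31954834]
[ 211  154   87   86 2178] [254.1 190.7] world [ 0.4988 -0.1917  0.046 ] ang 102.0
[256 182   3  22  62] [257.  192.8] world [ 0.4993 -0.1885  0.046 ] ang -153.2
{'time_s': np.float64(26.25), 'position': array([ 0.5044, -0.1851,  0.1499]), 'ft_force': array([-0.7688,  0.3331, -0.2742]), 'grip_width': np.float64(0.0853), 'gripper_force': np.float64(0.0), 'q': array([-3.279550e+01,  2.608100e+01,  8.537010e+01,  1.730000e-02,
        6.872230e+01, -1.506982e+02])}
(array([ 1.000e-04, -1.000e-04,  2.017e-01]), array([ 0.0013, -0.0006, -0.0009]))
```

Call:
{"api": "arm_command", "payload": {"commands": [-0.5, 0, 0, 0.06, 0, 0, 0, -0.5, 0, 0, 0.12, 0, 0, 0, -0.5, 0, 0, 0.17, 0, 0, 0, -0.5, 0, 0, 0.19, 0, 0, 0, -0.5, 0, 0, 0.2, 0, 0, 0, -0.5, 0, 0, 0.2, 0, 0, 0, -0.5, 0, 0, 0.2, 0, 0, 0, -0.5, 0, 0, 0.2, 0, 0, 0], "newtons": 25}}

```text
time_s: 26.92
position: [0.5051, -0.1854, 0.0516]
tool_rot: [[-0.883, -0.469, 0.001], [-0.469, 0.883, -0.0], [-0.001, -0.0, -1.0]]
ft_force: [0.1, 0.4, -0.9]
grip_width: 0.0639
gripper_force: 0.0
```

Call:
{"api": "arm_command", "payload": {"commands": [0.3, 0, 0, 0, 0, 0, 0, 0.6, 0, 0, 0, 0, 0, 0, 1, 0, 0, 0, 0, 0, 0, 1, 0, 0, 0, 0, 0, 0, 1, 0, 0, 0, 0, 0, 0, 1, 0, 0, 0, 0, 0, 0, 1, 0, 0, 0, 0, 0, 0], "newtons": 25}}

```text
time_s: 27.5
position: [0.506, -0.1847, 0.056]
tool_rot: [[-0.883, -0.469, 0.005], [-0.469, 0.883, -0.001], [-0.004, -0.003, -1.0]]
ft_force: [-8.5, 11.9, 47.9]
grip_width: 0.0117
gripper_force: 42.5
```

```bash
python3 - <<'E'
from h import *
st(); s=env.observe(); print(s['wrist_torque']); print(plan(s['position'],174.8))
E
```

```text
{'time_s': np.float64(27.5), 'position': array([ 0.506 , -0.1847,  0.056 ]), 'ft_force': array([-8.5382, 11.9062, 47.9341]), 'grip_width': np.float64(0.0117), 'gripper_force': np.float64(42.4941), 'q': array([-3.270780e+01,  3.329600e+01,  9.145400e+01,  1.339000e-01,
        5.496260e+01, -1.507529e+02])}
[ 1.99041178  1.35160228 -0.03555847]
(array([0., 0., 0.]), array([-0.001 ,  0.0024,  0.2764]))
```

The 48 N upward force means the tips swung down onto the disc as they closed. I'll release a little, raise and re-grip.

Call:
{"api": "arm_command", "payload": {"commands": [0.7, 0, 0, -0.006, 0, 0, 0, 0.4, 0, 0, -0.014, 0, 0, 0, 0.4, 0, 0, -0.014, 0, 0, 0, 0.4, 0, 0, -0.014, 0, 0, 0, 0.4, 0, 0, -0.014, 0, 0, 0]}}

```text
time_s: 27.92
position: [0.5043, -0.1851, 0.057]
tool_rot: [[-0.883, -0.469, -0.002], [-0.469, 0.883, 0.002], [0.001, 0.002, -1.0]]
ft_force: [-0.2, 0.5, 0.3]
grip_width: 0.0255
gripper_force: 0.0
```

```bash
python3 - <<'E'
from h import *
st(); print(plan([.5041,-.185,.058],208))
E
```

```text
{'time_s': np.float64(27.9167), 'position': array([ 0.5043, -0.1851,  0.057 ]), 'ft_force': array([-0.2066,  0.491 ,  0.3445]), 'grip_width': np.float64(0.0255), 'gripper_force': np.float64(0.0), 'q': array([-3.279750e+01,  3.323080e+01,  9.133410e+01,  1.710000e-02,
        5.558180e+01, -1.507634e+02])}
(array([ 0.0002,  0.0004, -0.0019]), array([ 0.0011, -0.0005, -0.0004]))
```

Call:
{"api": "arm_command", "payload": {"commands": [0.5, 0, 0, 0, 0, 0, 0, 0.6, 0, 0, 0, 0, 0, 0, 1, 0, 0, 0, 0, 0, 0, 1, 0, 0, 0, 0, 0, 0, 1, 0, 0, 0, 0, 0, 0], "newtons": 20}}

```text
time_s: 28.33
position: [0.5045, -0.1853, 0.0571]
tool_rot: [[-0.883, -0.469, -0.002], [-0.469, 0.883, 0.001], [0.001, 0.002, -1.0]]
ft_force: [0.4, -2.5, -2.6]
grip_width: 0.0111
gripper_force: 23.3
```

Call:
{"api": "arm_command", "payload": {"commands": [1, 0, 0, 0, 0, 0, 0.03, 1, 0, 0, 0, 0, 0, 0.07, 1, 0, 0, 0, 0, 0, 0.12, 1, 0, 0, 0, 0, 0, 0.17, 1, 0, 0, 0, 0, 0, 0.22, 1, 0, 0, 0, 0, 0, 0.26, 1, 0, 0, 0, 0, 0, 0.277, 1, 0, 0, 0, 0, 0, 0.277, 1, 0, 0, 0, 0, 0, 0.277, 1, 0, 0, 0, 0, 0, 0.277]}}

```text
time_s: 29.17
position: [0.5046, -0.1857, 0.0571]
tool_rot: [[-0.996, 0.09, -0.001], [0.09, 0.996, 0.0], [0.001, 0.0, -1.0]]
ft_force: [1.0, -5.9, -5.0]
grip_width: 0.0116
gripper_force: 23.0
```

```bash
python3 - <<'E'
from h import *
st(); s=env.observe(); print(s['wrist_torque'], np.degrees(np.arctan2(s['tool_rot'][1,0],s['tool_rot'][0,0])))
E
```

```text
{'time_s': np.float64(29.1667), 'position': array([ 0.5046, -0.1857,  0.0571]), 'ft_force': array([ 1.0099, -5.8836, -4.9896]), 'grip_width': np.float64(0.0116), 'gripper_force': np.float64(22.9892), 'q': array([-3.281600e+01,  3.323530e+01,  9.130110e+01, -2.190000e-02,
        5.553060e+01, -1.176133e+02])}
[-0.81555339 -0.22713907 -0.06039031] 174.80969785328426
```

Now release, rise and check.

Call:
{"api": "arm_command", "payload": {"commands": [0.6, 0, 0, 0, 0, 0, 0, 0.3, 0, 0, 0, 0, 0, 0, 0.3, 0, 0, 0, 0, 0, 0, 0.3, 0, 0, -0.02, 0, 0, 0, 0.3, 0, 0, -0.08, 0, 0, 0, -1, 0, 0, -0.16, 0, 0, 0, -1, 0, 0, -0.24, 0, 0, 0, -1, 0, 0, -0.24, 0, 0, 0, -1, 0, 0, -0.24, 0, 0, 0, -1, 0, 0, -0.24, 0, 0, 0]}}

```text
time_s: 30.0
position: [0.5042, -0.1849, 0.1772]
tool_rot: [[-0.996, 0.092, -0.002], [0.092, 0.996, 0.002], [0.002, 0.002, -1.0]]
ft_force: [-0.4, 0.0, -0.8]
grip_width: 0.0855
gripper_force: 0.0
```

```bash
python3 - <<'E'
from h import *
st(); f='pics/w12.png'; snap('wrist',f)
g=cv2.imread(f,0); c=proj(f,[.5041,-.185,.036])
m=(g>140).astype(np.uint8); n,l,s,ce=cv2.connectedComponentsWithStats(m)
for i in range(1,n):
    if s[i][4]>12 and np.hypot(*(ce[i]-c))<40:
        pts=np.argwhere(l==i)[:,::-1].astype(np.float32); v=cv2.fitLine(pts,2,0,.01,.01).ravel()
        a=px(f,v[2]-8*v[0],v[3]-8*v[1],.046); b=px(f,v[2]+8*v[0],v[3]+8*v[1],.046)
        print(s[i],ce[i].round(1),'ang',np.degrees(np.arctan2(*(b-a)[1::-1])).round(1))
snap('top','pics/top9.png')
a=cv2.imread(f); u,v=proj(f,[.499,-.23,.03]).astype(int); print(u,v)
x0=max(0,min(512-320,u-160)); A=cv2.resize(a[60:300,x0:x0+320],(800,600),interpolation=cv2.INTER_CUBIC)
b=cv2.imread('pics/top9.png')[125:260,100:380]; B=cv2.resize(b,(500,241))
A=cv2.resize(A,(480,360)); 
W=np.zeros((600,500,3),np.uint8); W[:359,:480]=A[:359]; W[359:,:]=B
cv2.imwrite('pics/fin.png',cv2.resize(W,None,fx=1,fy=1))
E
```

```text
{'time_s': np.float64(30.0), 'position': array([ 0.5042, -0.1849,  0.1772]), 'ft_force': array([-0.4115,  0.0236, -0.8241]), 'grip_width': np.float64(0.0855), 'gripper_force': np.float64(0.0), 'q': array([-3.278600e+01,  2.430890e+01,  8.321690e+01,  2.300000e-02,
        7.261980e+01, -1.175289e+02])}
[ 214  150   80   70 1744] [254.6 183.3] ang 94.6
[256 175   2  19  37] [256.5 183.8] ang 174.4
214 184
```

View pics/fin.png

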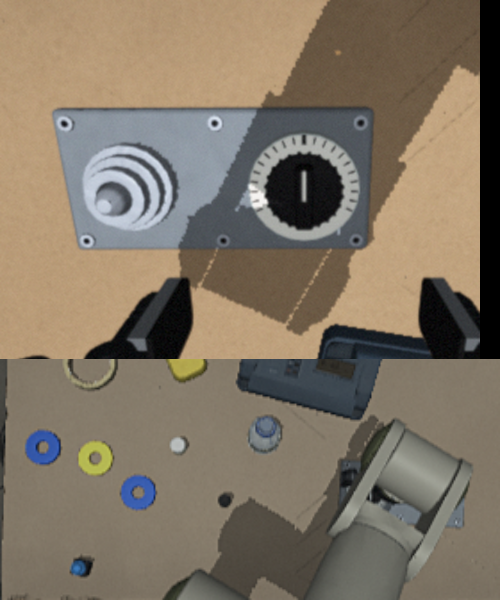

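The pointer at (304,185) lines up with the bold zero tick at (304,139). The three rings lie stepped on the spindle at (125,187). The vials, dropper and water bottle stand in place, and the arm touches nothing.

```bash
python3 -c "
from rig import env
print(env.close_job())"
```

```text
the job is handed in; nothing more can be done
None
```

The job is handed in: the three spacers are on the spindle, widest at the bottom and narrowest on top, the bezel pointer lines up with the zero tick in the last image, and the vials and bottles stand where they were; while gripping the bezel the fingers briefly pressed the stand at about 48 N, and no verdict came back.

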